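# Hang a terracotta relief on the viewing rail and slide it to the stop

## Task

Lift the carrier with the round terracotta face (red grip) out of its wooden stand, hook it over the green loading end of the viewing rail with the face still towards the robot, and let go so that it hangs freely there. Then slide it along the rail, under the dark keeper rod, until you feel it gently press against the black buffer of the orange stop collar, and leave it hanging there. Do not bump the lamp screen above the rail, and leave the tile carrier, brush, flask and cup undisturbed.

Things in the scene. Friction and masses are not known exactly. Their poses are not given: they have to be found in the camera images.
- face_carrier: Carrier to hang: aluminium hook over a grey plate with a terracotta face disc (76 across), seen from behind too. Origin: centre of the hook's mouth, on the bar's axis when hung home. z up, y along the rail, x away from the face. Plate 100 wide (y), x 3 to 11, z -148 to -48; disc x -11 to 3, centre z -92. Foot x -22 to 34, z -148 to -142. Starts upright. 0.25 to 0.5 kg.
- hook_tip (a point): Lower end of the hook's rear leg, (18, 0, -14) mm in the carrier's frame, same axes. The hook: upside-down U, 60 long in y, mouth 20 wide (x -10 to 10), roof z 7 to 14; front leg 7 thick, down to a shelf (top z -45) that carries the plate; rear leg 6 thick, end flared out. The bar enters from behind between rear tip and shelf: carrier 25 to 35 above its hung height.
- grip (a point): Gripping point in the middle of the face carrier's red grip, (-30, 0, 36) mm in its frame (same axes). The grip is a bar 26 wide (y), 16 thick, 52 long, rising from the hook's front top edge and leaning 35 degrees towards the face side: long axis (-0.574, 0, 0.819). Pinch it across the 26 mm with the tool tilted along it.
- tile_carrier: Bystander: the same carrier with a square blue and white tile and a blue grip, in the other stand; same frame. Leave it.
- stand_a: Fixed shallow wooden tray in which the face carrier stands, 74 x 118 mm, rim 18 high and 7 wide, floor 7 high; origin centre of its underside. The carrier's foot has 2 mm play in it: lift straight up before moving away.
- stand_b: Fixed wooden tray of the tile carrier, the same.
- rail: Fixed viewing rail: steel bar 14 diameter along y, axis 210 mm above the table, between posts 22 x 12, 355 high, centred at y = -226 and 226 (feet 120 x 50, 12 high, x -15 to 105). Origin on the table under the bar's middle; x away from the robot, y the way to slide. Green from y -210 to -85: the loading end.
- rail_mid (a point): Point on the bar's axis at its middle; axes as the rail's.
- rail_load (a point): Point on the bar's axis in the middle of the green loading end, y = -135 from the middle; axes as the rail's. Hung with its origin within 20 mm of this point, the carrier clears post and keeper.
- keeper (a point): Near end of the dark keeper rod (8 diameter): at y = -70, x = 8, 27 mm above the bar's axis. From here it runs parallel to the bar to the +y post; here it also turns straight up to the lamp. A hung hook passes below with 9 mm to spare, but cannot be put on the bar under the rod.
- stop: Fixed orange stop collar on the bar, 32 diameter, 16 long; origin its centre, axes as the rail's. From its -y face a black rubber buffer sleeve (24 diameter) is screwed out 4 to 14 mm, differently each time and not given: find it by touch. The side of the hook touches it when the carrier's origin is 42 to 52 mm towards -y from this origin.
- lamp: Fixed lamp screen: white panel 10 thick (x), 440 long (y), 91 high, on edge above the bar. Origin: centre of its underside, 64 above the bar's axis and 7 nearer the robot; axes as the rail's. No room for an upright gripper over the bar: come from the robot's side, tool tilted 30 to 40 degrees.
- flask: Bystander: amber bottle, 60 diameter, 130 high, origin at the centre of its underside. Leave it.
- cup: Bystander: white cup, 80 diameter, 90 high, origin at the centre of its underside. Leave it.
- brush: Bystander: brush lying on the table, 170 long along x. Leave it.
Mind the look-alikes: they are no part of the job. Leave any purple look-alike of the face_carrier alone.

How it is judged:
By the outcome, as a careful person would: the job done as asked, in the order asked, and still so for the second after the job is handed in, with the robot touching nothing.
It also fails if it takes over 67 s, if anything falls off the work surface, if the arm or the gripper's body presses on something with over 40 N, if the wrist force passes 120 N, or if a joint passes its speed limit or range.

## Robot

A 7-joint arm with a two-finger parallel gripper is mounted at the origin on the work surface. World frame = base frame: x ahead of the robot, y to its left, z up, the work surface at z = 0. Lengths are in m, angles in rad, forces in N, time in s.
With the tool pointing down it reaches from about 0.425 to 0.875 m from the base axis. Payload 4.7 kg.
Tool frame: the origin (TCP) lies between the finger pads; the fingertips stand 11 mm ahead of it and the grasp point (between the pads) lies 8 mm behind it; z points along the fingers, y is the line along which they close (so a half turn about z gives the same grasp; the last joint's range is limited). The gripper opens to 87 mm and grips with 3 to 60 N. Pads are 19 mm wide; open, the fingers measure 117 mm over their backs; the gripper's body (75 mm by 190 mm) begins 51 mm behind the grasp point.
Start: joints at [-1.204, 0.321, -0.07, 1.45, 0.023, 1.371, -0.057], TCP at [0.225, 0.61, 0.234] pointing down, gripper open.
Joint ranges: [-2.86, 2.86], [-0.3, 2.09], [-1.38, 1.24], [0.06, 2.45], [-1.56, 4.7], [0.09, 2.05], [-2.69, 2.69]. Speed limits (rad/s): [2.57, 2.57, 3.14, 3.14, 3.14, 3.14, 3.14].

## Interface

Orientations are given as a rotation vector (axis times angle).
In Python, from bench import ctrl gives the robot as it stands. The module is installed in compiled form; this text tells all that it offers.
- The arm moves only by the shell command python3 -m inch 'ROWS' [FORCE]. ROWS is JSON, a list of rows, each an object with "slide": the shift along the tool's x, y, z scaled (see below), a list of three; "angular": the turn, a rotation vector about the tool's x, y, z scaled (see below), a list of three; "claw": the opening, from -1 (shut) to 1 (fully open). In form: [{"slide": [tx, ty, tz], "angular": [rx, ry, rz], "claw": claw}, ...]. A call has 1 to 10 rows; each row is the pose to reach, as a shift and turn from the pose commanded when the call began, along the tool's axes at that moment; what a row does not reach only later rows make up. The controller multiplies each number of a shift by 0.25 m and each number of a turn by 30 degrees. A row lasts 1/10 s, in which the tool goes at most 50 mm and 8.59 degrees, less where a joint would pass 70% of its speed; a pose out of reach is approached as far as the arm can. A call with a number of a shift or a turn outside -1 to 1 is refused whole. A call with a gripper value outside its range is refused whole. The fingers move at their own pace and stop on an object; FORCE is the grip in N (left out, the last holds). Time passes only in rows, so rows that repeat a pose let the fingers close. It gives the time, the measured TCP pose, the force, the opening and the grip force at its end, in the units of the state.
- ctrl.get_state(): the state, without advancing time (a new reading comes with each control period).
- ctrl.get_image(name): name is "scene" or "top" or "wrist"; returns a dict with "color" (400x640x3 uint8, red, green, blue), "depth" (400x640 float32, m along the optical axis (not along the pixel's ray), 0 where there is no reading), "camera_matrix" (3x3 intrinsics, pixels), "extrinsics" (4x4, takes a point from camera to world coordinates); the wrist camera has in their place "tool_from_camera" (4x4, takes a point from camera to tool coordinates, whose origin is the TCP and whose axes are the flange's). Camera axes: x right, y up, looking along -z (the intrinsics and any distortion apply to the point x, -y, -z); pixel columns grow to the right and rows downward; lengths in m; the calibration is good to about 2 mm. A picture is of the moment at which its call begins: read the wrist's pose just before it.
- ctrl.close_job(): hands the job in; it is judged then, once.
Trained networks look in the newest picture that a camera, given by its name, has taken for a name from the list of things; names that differ only in an ending like _2 or _b are one class to them, and where a whole thing is asked for, a point or a joint stands for the part that bears it (a point fixed in the world has none). Each returns a list of dicts, best first, with "confidence" (0 to 1); they miss things now and then, are a little off and sometimes report something else, mostly with a low value. They report only what shows in the picture. A call takes as long as a camera call. They do not tell look-alikes from the thing itself.
- ctrl.find_in(query, camera): "bbox" ([centre column, centre row, width, height] in pixels, round what is visible of it).
- ctrl.outline_of(query, camera): "mask" (400x640 bool, what is visible of it) and "bbox" ([centre column, centre row, width, height] in pixels, round what is visible of it).
The state is a dict: "time": time; "joint_positions": joint angles; "qd": joint speeds; "joint_torque": joint torques, N m; "position": TCP position; "tool_rot": TCP orientation; "ft_force": force on the tool from outside, world axes, zero at the start; "torque": the same for the moment, N m; "grip_width": opening from 0.0 (shut) to 1.0 (fully open); "grip_force": force on a finger pad.
Only numpy, scipy, OpenCV 4.12 (cv2) and the standard library are available. Lean on these libraries where they do the work, as an engineer would, in place of code of your own. Each camera call takes 0.05 s, during which the arm holds its last target. There are 200 camera calls.

## Working session

There is one attempt and no reset: what is moved stays moved. The work goes in short steps, Python scripts to look and compute and a shell command to move; the robot and the scene stay as the last step left them, time stands still between calls to the robot, and variables do not carry over. Pictures are saved under pics/ and viewed, at most 10 in all, crops included, and the job is handed in when it is done.

```bash
mkdir -p pics; cat > h.py <<'E'
import numpy as np, cv2
from bench import ctrl
from scipy.spatial.transform import Rotation as R
def cloud(im,T=None):
    K=im['camera_matrix'];d=im['depth'];v,u=np.mgrid[:400,:640]
    x=(u-K[0,2])/K[0,0]*d;y=(v-K[1,2])/K[1,1]*d
    P=np.stack([x,-y,-d,np.ones_like(d)],-1)
    if T is None:T=im['extrinsics']
    W=(P@np.asarray(T).T)[...,:3]; W[d==0]=np.nan
    return W
E
python3 - <<'E'
from h import *
s=ctrl.get_state();print(s)
for c in ('scene','top'):
    im=ctrl.get_image(c);cv2.imwrite(f'pics/{c}1.png',im['color'][...,::-1]);np.savez(f'{c}1.npz',W=cloud(im),**im)
    W=cloud(im)
    for q in ('face_carrier','grip','tile_carrier','stand_a','rail','stop','lamp','keeper','flask','cup','brush'):
        for o in ctrl.outline_of(q,c)[:3]:
            m=o['mask'];print(c,q,round(o['confidence'],2),np.round(o['bbox']),np.round(np.nanmedian(W[m],0),3),np.round(np.nanpercentile(W[m],2,axis=0),3),np.round(np.nanpercentile(W[m],98,axis=0),3))
E
```

```text
{'time': 0.0, 'joint_positions': array([-1.20390691,  0.32182383, -0.07006554,  1.4516732 ,  0.0226211 ,
        1.37077789, -0.05689606]), 'qd': array([-0.00138694,  0.0011225 ,  0.00081409,  0.00199496, -0.00076645,
        0.00068378,  0.00055716]), 'joint_torque': array([ 1.47764426e-04, -4.91292965e+01, -4.03563436e-01, -3.12526166e+01,
       -6.38159411e-02,  4.35472280e-02,  1.62308652e-04]), 'position': array([0.22446812, 0.60945158, 0.23246171]), 'tool_rot': array([-5.51222261e-01, -3.09264147e+00,  2.95929597e-03]), 'ft_force': array([-0.12768416, -0.05606492, -0.01868553]), 'torque': array([0.00992892, 0.00716233, 0.01648871]), 'grip_force': 0.0, 'grip_width': 0.9975730868886971}
scene face_carrier 0.96 [346. 188.  30.  82.] [ 0.344 -0.053  0.162] [ 0.308 -0.094  0.003] [ 0.386 -0.024  0.204]
scene face_carrier 0.73 [285. 173.  32.  72.] [ 0.427 -0.204  0.056] [ 0.383 -0.255  0.014] [ 0.435 -0.16   0.208]
scene face_carrier 0.61 [362. 259.  68.  16.] [0.46  0.07  0.018] [0.387 0.023 0.006] [0.499 0.142 0.023]
scene grip 0.95 [284. 173.  30.  72.] [ 0.427 -0.204  0.055] [ 
[... 2342 characters left out ...]
op 0.58 [229. 172.  11.  10.] [0.567 0.201 0.22 ] [0.561 0.187 0.214] [0.572 0.213 0.226]
top lamp 0.76 [257. 160. 209.  24.] [0.572 0.095 0.363] [ 0.558 -0.109  0.279] [0.588 0.309 0.367]
top keeper 0.86 [261. 162. 223.  55.] [0.584 0.236 0.031] [ 0.557 -0.141  0.007] [0.692 0.35  0.356]
top flask 0.85 [405. 160.  25.  18.] [ 0.605 -0.27   0.091] [ 0.584 -0.302  0.019] [ 0.634 -0.251  0.133]
top cup 0.88 [455. 216.  38.  29.] [ 0.44  -0.435  0.051] [ 0.405 -0.456  0.003] [ 0.475 -0.383  0.093]
top cup 0.69 [383. 230.  41.  33.] [ 0.417 -0.203  0.163] [ 0.375 -0.251  0.01 ] [ 0.448 -0.161  0.21 ]
top brush 0.72 [286. 223.  52.  44.] [0.428 0.096 0.019] [0.381 0.018 0.007] [0.492 0.148 0.024]
```

```bash
python3 - <<'E'
from h import *
for c,(a,b,e,f) in {'scene':(100,400,180,540),'top':(110,290,140,480)}.items():
    i=cv2.imread(f'pics/{c}1.png')[a:b,e:f]; k=min(800/i.shape[1],600/i.shape[0]);print(k)
    cv2.imwrite(f'pics/{c}1c.png',cv2.resize(i,None,fx=k,fy=k,interpolation=cv2.INTER_CUBIC))
    print(c,np.load(f'{c}1.npz')['extrinsics'].round(3)[:3].tolist())
E
```

```text
2.0
scene [[-0.66, -0.489, 0.571, 1.053], [0.751, -0.436, 0.495, 0.467], [0.007, 0.756, 0.655, 0.818]]
2.3529411764705883
top [[-0.026, 0.999, -0.046, 0.448], [-1.0, -0.025, 0.015, -0.003], [0.013, 0.047, 0.999, 1.122]]
```

View pics/scene1c.png

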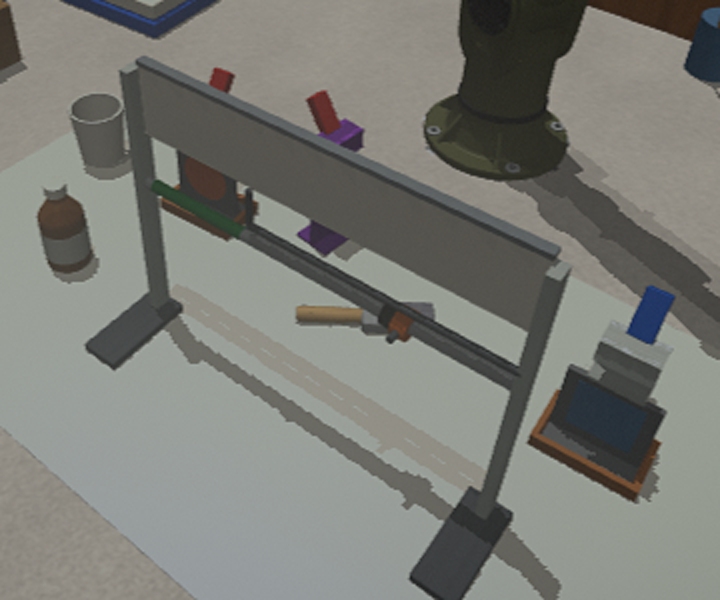

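View pics/top1c.png

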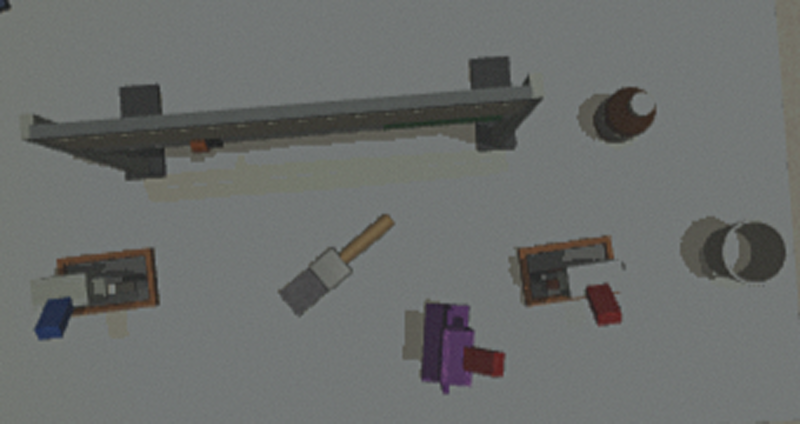

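The face carrier (red grip) stands in the tray at scene crop (210,170), top crop (600,290). The purple decoy is at top crop (455,345). The rail's green end is at -y and the orange stop at top crop (200,146). Next I'll fit the poses.

```bash
python3 - <<'E'
from h import *
def rect(P):
    (c,s,a)=cv2.minAreaRect((P[:,:2]*1000).astype(np.float32));return np.round(c,1),np.round(s,1),round(a,1)
D={c:np.load(f'{c}1.npz') for c in('scene','top')}
for c,d in D.items():
    W=d['W'];rgb=d['color'].astype(int);r,g,b=rgb[...,0],rgb[...,1],rgb[...,2]
    x,y,z=np.moveaxis(W,-1,0)
    box=(x>.33)&(x<.5)&(y<-.13)&(y>-.29)
    red=box&(r>1.8*g)&(r>1.8*b)&(z>.165)
    print(c,'grip n',red.sum(),W[red].mean(0).round(4),np.percentile(W[red],[3,97],axis=0).round(4).tolist())
    roof=box&(abs(z-.169)<.005)&~red
    if roof.sum()>10: print(' roof',roof.sum(),np.median(z[roof]),rect(W[roof]),np.percentile(W[roof],[3,97],axis=0).round(4).tolist())
    rim=box&(abs(z-.018)<.004)
    print(' rim',rim.sum(),rect(W[rim]))
    rb=(x>.33)&(x<.5)&(y>.28)&(y<.47)&(abs(z-.018)<.004);print(' rimB',rect(W[rb]))
    rail=(x>.52)&(x<.65)&(y>-.12)&(y<.32)&(z>.19)&(z<.222)
    gr=rail&(g>1.25*r)&(g>1.15*b)
    print(' green',gr.sum(),W[gr].mean(0).round(4),np.percentile(W[gr],[2,98],axis=0).round(4).tolist())
    P=W[rail]
    p=np.polyfit(P[:,1],P[:,0],1);print(' bar x=',p, P[:,2].max())
    o=(x>.52)&(x<.65)&(y>.1)&(y<.3)&(z>.18)&(z<.24)&(r>1.6*g)&(r>1.6*b)
    print(' stop',o.sum(),W[o].mean(0).round(4),np.percentile(W[o],[3,97],axis=0).round(4).tolist())
    lt=(abs(z-.365)<.005)&(x>.5)&(x<.65);print(' lamptop',lt.sum(),rect(W[lt]),np.median(z[lt]))
    ps=(abs(z-.355)<.004)&(x>.5)&(x<.65)
    ft=(abs(z-.012)<.003)&(x>.52)
    for s in(-1,1):
        q=ft&(s*(y-.1)>.1)&(abs(y-.1)<.3);print(' foot',q.sum(),rect(W[q]))
E
```

```text
scene grip n 74 [ 0.3894 -0.2132  0.2025] [[0.3819, -0.2237, 0.1935], [0.3962, -0.2018, 0.2118]]
 rim 172 (array([ 424.2, -208.2]), array([ 77.1, 119. ]), 7.4)
 rimB (array([425.9, 375.4]), array([ 77.8, 118.3]), 5.8)
 green 301 [ 0.5963 -0.0436  0.2155] [[0.5883, -0.1038, 0.2089], [0.603, 0.0138, 0.2194]]
 bar x= [-0.05206559  0.59403217] 0.22197520230995416
 stop 1 [0.591  0.2173 0.2203] [[0.591, 0.2173, 0.2203], [0.591, 0.2173, 0.2203]]
 lamptop 1677 (array([577.5, 101.4]), array([ 16.6, 441. ]), 3.2) 0.3655738415411066
 foot 697 (array([ 642.6, -119.4]), array([121.1,  52.3]), 4.2)
 foot 1279 (array([616.8, 330.9]), array([121.6,  50.4]), 3.3)
top grip n 128 [ 0.3887 -0.2143  0.198 ] [[0.3722, -0.225, 0.1766], [0.406, -0.2034, 0.2124]]
 roof 277 0.16967209785614745 (array([ 413.3, -211.6]), array([37.8, 61.4]), 6.8) [[0.3984, -0.2397, 0.1664], [0.4314, -0.1829, 0.1728]]
 rim 338 (array([ 420.9, -210.5]), array([ 73.9, 118.4]), 6.7)
 rimB (array([422.1, 374.2]), array([ 73.9, 119.9]), 5.3)
 green 57 [ 0.5858 -0.05    0.2159] [[0.5824, -0.1059, 0.2135], [0.5899, 0.012, 0.2186]]
 bar x= [-0.05969242  0.58182648] 0.22179643052998577
 stop 11 [0.5657 0.2085 0.2224] [[0.563, 0.2034, 0.2203], [0.5673, 0.2142, 0.2252]]
 lamptop 1328 (array([574.8, 101.3]), array([ 12.7, 440.1]), 3.3) 0.3651632644746153
 foot 279 (array([ 638.4, -121.6]), array([119.5,  50. ]), 3.3)
 foot 290 (array([665.4, 335.4]), array([247.5, 127.8]), 27.6)
```

```bash
cat >> h.py <<'E'
def tool(yaw,tilt=35):
    c,s=np.cos(np.radians(yaw)),np.sin(np.radians(yaw));a=np.radians(tilt)
    y=np.array([-s,c,0]);z=np.array([np.sin(a)*c,np.sin(a)*s,-np.cos(a)])
    return R.from_matrix(np.stack([np.cross(y,z),y,z],1))
def rows(p,Rt=None,p0=None,R0=None):
    "numbers for TCP target p (world), orientation Rt, from pose p0,R0 (default measured)"
    s=ctrl.get_state()
    p0=s['position'] if p0 is None else p0; R0=R.from_rotvec(s['tool_rot']) if R0 is None else R0
    Rt=R0 if Rt is None else Rt
    return (R0.inv().apply(np.array(p)-p0)/.25).round(3).tolist(),((R0.inv()*Rt).as_rotvec(degrees=True)/30).round(3).tolist()
def gp(p,Rt): return np.array(p)+.008*Rt.as_matrix()[:,2]
E
python3 - <<'E'
from h import *
s=ctrl.get_state();p0=s['position'];R0=R.from_rotvec(s['tool_rot'])
print(rows([.225,.61,.40]),rows([.40,.40,.40],tool(0,10)))
print(rows([.44,.2,.4],tool(0,10),[.40,.40,.40],tool(0,10)))
E
```

```text
([-0.001, 0.001, -0.666], [0.0, 0.0, 0.0]) ([-0.949, -0.546, -0.666], [-0.059, -0.33, -0.672])
([-0.158, -0.8, 0.028], [0.0, 0.0, 0.0])
```

```bash
python3 -m inch '[{"slide":[0,0,-0.3],"angular":[0,0,0],"claw":1},{"slide":[0,0,-0.55],"angular":[0,0,0],"claw":1},{"slide":[-0.2,-0.1,-0.67],"angular":[0,-0.1,-0.2],"claw":1},{"slide":[-0.4,-0.25,-0.67],"angular":[-0.05,-0.2,-0.4],"claw":1},{"slide":[-0.6,-0.35,-0.67],"angular":[-0.05,-0.3,-0.6],"claw":1},{"slide":[-0.8,-0.45,-0.67],"angular":[-0.06,-0.33,-0.67],"claw":1},{"slide":[-0.95,-0.55,-0.67],"angular":[-0.06,-0.33,-0.67],"claw":1},{"slide":[-0.95,-0.55,-0.67],"angular":[-0.06,-0.33,-0.67],"claw":1}]'
python3 - <<'E'
from h import *
print(ctrl.get_state()['joint_positions'].round(2))
a=tool(3,10)
print(rows([.45,.18,.4],a))
print(rows([.43,-.05,.4],tool(5,20),[.45,.18,.4],a))
E
```

```text
time: 2.0
position: [0.4012, 0.3967, 0.4017]
tool_rot: [0.002, 2.966, 0.002]
ft_force: [0.3, -0.4, -0.4]
grip_width: 0.996
grip_force: 0.0
[-0.98  0.02  0.06  1.48  0.14  1.53  0.66]
([-0.193, -0.867, 0.04], [-0.015, 0.002, -0.102])
([0.126, -0.915, -0.022], [-0.017, -0.333, -0.064])
```

```bash
python3 -m inch '[{"slide":[-0.1,-0.2,0.02],"angular":[0,0,0],"claw":1},{"slide":[-0.19,-0.4,0.04],"angular":[0,0,-0.05],"claw":1},{"slide":[-0.19,-0.6,0.04],"angular":[0,0,-0.1],"claw":1},{"slide":[-0.19,-0.8,0.04],"angular":[0,0,-0.1],"claw":1},{"slide":[-0.19,-0.87,0.04],"angular":[0,0,-0.1],"claw":1}]'
python3 -m inch '[{"slide":[0.03,-0.2,0],"angular":[0,-0.1,0],"claw":1},{"slide":[0.05,-0.4,0],"angular":[0,-0.15,-0.03],"claw":1},{"slide":[0.08,-0.6,0],"angular":[-0.02,-0.2,-0.06],"claw":1},{"slide":[0.12,-0.8,-0.02],"angular":[-0.02,-0.33,-0.06],"claw":1},{"slide":[0.12,-0.92,-0.02],"angular":[-0.02,-0.33,-0.06],"claw":1},{"slide":[0.12,-0.92,-0.02],"angular":[-0.02,-0.33,-0.06],"claw":1}]'
python3 - <<'E'
from h import *
print(ctrl.get_state()['joint_positions'].round(2))
a=tool(6.8,35)
g=np.array([.387,-.2135,.191]); up=gp(g,a)-.12*a.as_matrix()[:,2]
print(up,rows(up,a))
E
```

```text
time: 2.5
position: [0.4488, 0.1764, 0.3999]
tool_rot: [-0.068, 2.965, -0.006]
ft_force: [0.9, 0.2, 0.3]
grip_width: 0.999
grip_force: 0.0
time: 3.1
position: [0.4783, -0.0338, 0.3375]
tool_rot: [-0.109, 2.856, 0.049]
ft_force: [0.3, 0.3, 0.4]
grip_width: 1.002
grip_force: 0.0
[-0.16 -0.3   0.17  1.9   0.    1.26  1.66]
[ 0.32321134 -0.22110634  0.28274503] ([0.708, -0.702, 0.005], [0.008, -0.622, -0.086])
```

```bash
python3 - <<'E'
from h import *
a=tool(6,22)
print(rows([.46,-.14,.33],a), rows([.46,-.14,.33],a,[.45+.0,-.05,.4],tool(5,20)))
E
```

```text
([0.108, -0.418, -0.01], [0.026, -0.19, -0.06]) ([0.088, -0.362, 0.266], [-0.012, -0.067, -0.031])
```

```bash
python3 -m inch '[{"slide":[0.05,-0.2,0],"angular":[0,-0.1,0],"claw":1},{"slide":[0.1,-0.4,0],"angular":[0.02,-0.19,-0.06],"claw":1},{"slide":[0.1,-0.42,0],"angular":[0.02,-0.19,-0.06],"claw":1},{"slide":[0.1,-0.42,0],"angular":[0.02,-0.19,-0.06],"claw":1}]'
python3 - <<'E'
from h import *
s=ctrl.get_state();print(s['joint_positions'].round(2))
Rm=R.from_rotvec(s['tool_rot']).as_matrix();print(Rm.round(3))
E
```

```text
time: 3.5
position: [0.4712, -0.1392, 0.331]
tool_rot: [-0.156, 2.753, 0.038]
ft_force: [-0.1, -1.3, 0.6]
grip_width: 1.003
grip_force: 0.0
[ 0.55 -0.3  -0.15  1.94 -0.25  1.18  2.15]
[[-0.921 -0.114  0.373]
 [-0.104  0.993  0.048]
 [-0.376  0.005 -0.927]]
```

```bash
python3 - <<'E'
from h import *
a=tool(6.8,32);g=np.array([.387,-.2135,.191])
t=gp(g,a)
print(t,rows(t+[0.03,0,.08],a))
E
```

```text
[ 0.39120953 -0.21299804  0.18421562] ([0.315, -0.272, 0.159], [0.005, -0.331, -0.012])
```

```bash
python3 -m inch '[{"slide":[0.1,-0.1,0.05],"angular":[0,-0.15,0],"claw":1},{"slide":[0.2,-0.2,0.1],"angular":[0,-0.3,0],"claw":1},{"slide":[0.31,-0.27,0.16],"angular":[0,-0.33,0],"claw":1},{"slide":[0.31,-0.27,0.16],"angular":[0,-0.33,0],"claw":1},{"slide":[0.31,-0.27,0.16],"angular":[0,-0.33,0],"claw":1}]'
python3 - <<'E'
from h import *
s=ctrl.get_state();print(s['joint_positions'].round(2))
a=tool(6.8,35);g=np.array([.387,-.2135,.191])
t=gp(g,a);print(s['position']-t)
print('down',rows(t+[0,0,.03],a))
R0=R.from_rotvec(s['tool_rot']);p0=s['position']
im=ctrl.get_image('wrist');T=np.eye(4);T[:3,:3]=R0.as_matrix();T[:3,3]=p0
W=cloud(im,T@im['tool_from_camera']);cv2.imwrite('pics/w1.png',im['color'][...,::-1])
rgb=im['color'].astype(int);r,g_,b=np.moveaxis(rgb,-1,0);x,y,z=np.moveaxis(W,-1,0)
m=(r>1.8*g_)&(r>1.8*b)&(z>.165)&(y<-.15)
print(m.sum(),W[m].mean(0),np.percentile(W[m],[2,98],axis=0).round(4).tolist())
q=(abs(z-.169)<.004)&(y<-.15)&(x>.37)&~m
print(q.sum(),cv2.minAreaRect((W[q][:,:2]*1000).astype(np.float32)))
q=(abs(z-.018)<.004)&(y<-.12)&(x>.37)
if q.sum()>9:print(q.sum(),cv2.minAreaRect((W[q][:,:2]*1000).astype(np.float32)))
E
```

```text
time: 4.0
position: [0.4341, -0.2258, 0.257]
tool_rot: [-0.143, 2.592, 0.071]
ft_force: [0.2, -0.3, 0.5]
grip_width: 0.999
grip_force: 0.0
[ 1.   -0.3  -0.23  2.13 -0.59  1.03  2.69]
[ 0.04249486 -0.0128049   0.0725533 ]
down ([0.228, 0.067, 0.062], [0.033, -0.122, -0.026])
3778 [ 0.37199353 -0.2377457   0.26692928] [[0.3539, -0.3081, 0.2025], [0.419, -0.179, 0.3332]]
3162 ((413.3717956542969, -214.77737426757812), (42.19919204711914, 60.291297912597656), 5.935298442840576)
2877 ((507.78741455078125, -289.1938171386719), (228.76992797851562, 314.19989013671875), 6.084220886230469)
```

View pics/w1.png

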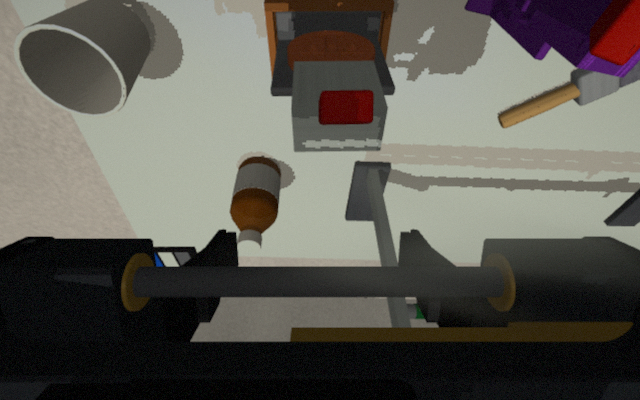

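The wrist picture shows the red grip at (346,107) with its stand above it, and the purple decoy at the top right. Joint 7 is at its limit, so I'll back off and half-turn the tool, which gives the same grasp.

```bash
python3 - <<'E'
from h import *
print(rows([.46,-.19,.33],tool(6.8,25)))
E
python3 -m inch '[{"slide":[0.0,0.05,-0.15],"angular":[0,0,0.25],"claw":1},{"slide":[0.05,0.1,-0.3],"angular":[0,0,0.5],"claw":1},{"slide":[0.07,0.15,-0.32],"angular":[0,0,0.75],"claw":1},{"slide":[0.07,0.15,-0.32],"angular":[0,0,1],"claw":1},{"slide":[0.07,0.15,-0.32],"angular":[0,0,1],"claw":1}]'
python3 -m inch '[{"slide":[0,0,0],"angular":[0,0,0.3],"claw":1},{"slide":[0,0,0],"angular":[0,0,0.6],"claw":1},{"slide":[0,0,0],"angular":[0,0,0.9],"claw":1},{"slide":[0,0,0],"angular":[0,0,1],"claw":1}]'
python3 -m inch '[{"slide":[0,0,0],"angular":[0,0,0.3],"claw":1},{"slide":[0,0,0],"angular":[0,0,0.6],"claw":1},{"slide":[0,0,0],"angular":[0,0,0.9],"claw":1},{"slide":[0,0,0],"angular":[0,0,1],"claw":1}]'
python3 -c "
from h import *
print(ctrl.get_state()['joint_positions'].round(2))"
```

```text
([-0.245, 0.133, -0.182], [0.034, 0.215, -0.016])
time: 4.55
position: [0.4157, -0.2005, 0.2192]
tool_rot: [0.558, 2.627, 0.341]
ft_force: [0.1, -0.1, -0.1]
grip_width: 1.002
grip_force: 0.0
time: 4.95
position: [0.4167, -0.2018, 0.2212]
tool_rot: [1.245, 2.441, 0.492]
ft_force: [-0.1, -1.2, 0.4]
grip_width: 0.999
grip_force: 0.5
time: 5.35
position: [0.4167, -0.2016, 0.2211]
tool_rot: [1.888, 2.095, 0.623]
ft_force: [0.2, -1.6, 0.8]
grip_width: 0.998
grip_force: 0.3
[ 1.35 -0.3  -0.53  2.16 -0.68  1.11  1.2 ]
```

```bash
python3 - <<'E'
from h import *
print(rows([.46,-.18,.33]),rows([.44,-.20,.26]))
s=ctrl.get_state();print(s['ft_force'],R.from_rotvec(s['tool_rot']).as_matrix().round(2))
W=cloud(ctrl.get_image('scene'));o=ctrl.outline_of('grip','scene')
for q in o[:3]:print(q['confidence'],q['bbox'],np.nanmedian(W[q['mask']],0).round(3))
E
```

```text
([0.105, 0.364, -0.29], [0.0, 0.0, 0.0]) ([0.009, 0.156, -0.093], [0.0, 0.0, 0.0])
[ 0.18281908 -1.56692749  0.79965137] [[-0.13  0.88  0.46]
 [ 0.99  0.07  0.14]
 [ 0.1   0.47 -0.88]]
0.7 [288.4, 172.4, 39.6, 73.1] [ 0.425 -0.186  0.057]
0.58 [346.4, 185.4, 31.7, 78.9] [ 0.342 -0.058  0.163]
```

```bash
python3 - <<'E'
from h import *
s=ctrl.get_state();print(rows(s['position']+[0.03,0,.08]))
E
python3 -m inch '[{"slide":[0,0.09,-0.08],"angular":[0,0,0],"claw":1},{"slide":[0,0.18,-0.16],"angular":[0,0,0],"claw":1},{"slide":[0.02,0.25,-0.23],"angular":[0,0,0],"claw":1},{"slide":[0.02,0.25,-0.23],"angular":[0,0,0],"claw":1}]'
python3 - <<'E'
from h import *
s=ctrl.get_state();print(s['joint_positions'].round(2))
im=ctrl.get_image('top');W=cloud(im);cv2.imwrite('pics/top2.png',im['color'][...,::-1])
rgb=im['color'].astype(int);r,g,b=np.moveaxis(rgb,-1,0);x,y,z=np.moveaxis(W,-1,0)
box=(x>.33)&(x<.5)&(y<-.13)&(y>-.29)
m=box&(r>1.8*g)&(r>1.8*b)&(z>.165)&(z<.22)
print(m.sum(),W[m].mean(0).round(4))
q=box&(abs(z-.169)<.005)&~m
if q.sum()>9:print(q.sum(),cv2.minAreaRect((W[q][:,:2]*1000).astype(np.float32)))
E
```

```text
([0.014, 0.256, -0.225], [0.0, 0.0, 0.0])
time: 5.85
position: [0.4458, -0.201, 0.3042]
tool_rot: [1.877, 2.098, 0.622]
ft_force: [0.5, -0.1, -0.3]
grip_width: 0.999
grip_force: 0.0
[ 1.25 -0.3  -0.47  2.   -0.62  1.22  1.05]
31 [ 0.3997 -0.21    0.1854]
218 ((414.9572448730469, -213.8726806640625), (36.28181457519531, 60.5172233581543), 5.695759296417236)
```

```bash

python3 -m inch '[{"slide":[0,0,0],"angular":[0,0,0.3],"claw":1},{"slide":[0,0,0],"angular":[0,0,0.6],"claw":1},{"slide":[0,0,0],"angular":[0,0,0.9],"claw":1},{"slide":[0,0,0],"angular":[0,0,1],"claw":1}]'
python3 -m inch '[{"slide":[0,0,0],"angular":[0,0,0.3],"claw":1},{"slide":[0,0,0],"angular":[0,0,0.6],"claw":1},{"slide":[0,0,0],"angular":[0,0,0.9],"claw":1},{"slide":[0,0,0],"angular":[0,0,1],"claw":1}]'
python3 - <<'E'
from h import *
a=tool(6.3,28)*R.from_euler('z',180,degrees=True)
s=ctrl.get_state();print(s['joint_positions'].round(2)); print(rows([.44,-.213,.30],a))
E
```

```text
time: 6.3
position: [0.4424, -0.2006, 0.2984]
tool_rot: [2.456, 1.588, 0.721]
ft_force: [0.3, -1.0, 1.1]
grip_width: 0.997
grip_force: 0.0
time: 6.7
position: [0.4423, -0.2007, 0.2984]
tool_rot: [2.896, 0.934, 0.777]
ft_force: [0.0, 0.6, -0.1]
grip_width: 1.004
grip_force: 0.0
[ 1.27 -0.3  -0.48  2.01 -0.62  1.22  0.01]
([-0.031, 0.036, -0.017], [-0.177, -0.05, 0.936])
```

```bash

python3 -m inch '[{"slide":[0,0,0],"angular":[0,0,0.3],"claw":1},{"slide":[0,0,0],"angular":[-0.05,0,0.6],"claw":1},{"slide":[-0.03,0.04,0],"angular":[-0.18,-0.05,0.94],"claw":1},{"slide":[-0.03,0.04,0],"angular":[-0.18,-0.05,0.94],"claw":1},{"slide":[-0.03,0.04,0],"angular":[-0.18,-0.05,0.94],"claw":1}]'
python3 - <<'E'
from h import *
a=tool(6.3,35)*R.from_euler('z',180,degrees=True)
s=ctrl.get_state();print(s['joint_positions'].round(2));
t=gp([.3875,-.2145,.191],a); print(t,rows(t+[.01,0,.045],a))
E
```

```text
time: 7.2
position: [0.4477, -0.2152, 0.2957]
tool_rot: [-3.015, -0.175, -0.749]
ft_force: [-0.3, 1.0, 0.3]
grip_width: 1.001
grip_force: 0.0
[ 0.81 -0.3  -0.15  2.03 -0.43  1.08 -0.65]
[ 0.3920609  -0.21399647  0.18444678] ([-0.284, -0.026, 0.149], [-0.009, 0.237, 0.009])
```

```bash

python3 -m inch '[{"slide":[-0.08,0,0.05],"angular":[0,0.08,0],"claw":1},{"slide":[-0.18,-0.02,0.1],"angular":[0,0.16,0],"claw":1},{"slide":[-0.28,-0.02,0.15],"angular":[0,0.24,0],"claw":1},{"slide":[-0.28,-0.02,0.15],"angular":[0,0.24,0],"claw":1}]'
python3 - <<'E'
from h import *
a=tool(6.3,35)*R.from_euler('z',180,degrees=True)
s=ctrl.get_state();print(s['joint_positions'].round(2));
t=gp([.3875,-.2145,.191],a); print(t,s['position']-t,R.from_rotvec(s['tool_rot']).as_matrix()[:,2]);print(rows(t,a),rows(t+[0,0,.03],a))
E
```

```text
time: 7.6
position: [0.413, -0.2274, 0.2048]
tool_rot: [-2.931, -0.154, -0.897]
ft_force: [-1.3, 0.5, -1.0]
grip_width: 1.004
grip_force: 0.0
[ 1.28 -0.3  -0.4   2.24 -0.77  1.   -0.21]
[ 0.3920609  -0.21399647  0.18444678] [ 0.02097531 -0.01335509  0.02039866] [ 0.55389519  0.09814254 -0.82678181]
([-0.111, -0.06, 0.026], [-0.07, 0.028, -0.031]) ([-0.044, -0.064, -0.073], [-0.07, 0.028, -0.031])
```

```bash

python3 -m inch '[{"slide":[-0.03,-0.06,0],"angular":[-0.07,0.03,-0.03],"claw":1},{"slide":[-0.07,-0.06,0.01],"angular":[-0.07,0.03,-0.03],"claw":1},{"slide":[-0.11,-0.06,0.025],"angular":[-0.07,0.03,-0.03],"claw":1},{"slide":[-0.11,-0.06,0.025],"angular":[-0.07,0.03,-0.03],"claw":1},{"slide":[-0.11,-0.06,0.025],"angular":[-0.07,0.03,-0.03],"claw":1}]'
python3 - <<'E'
from h import *
a=tool(6.3,35)*R.from_euler('z',180,degrees=True)
s=ctrl.get_state();print(s['joint_positions'].round(2));
t=gp([.3875,-.2145,.191],a); print(s['position']-t,a.inv().apply(s['position']-t),R.from_rotvec(s['tool_rot']).as_matrix()[:,1:]);print(rows(t,a))
E
```

```text
time: 8.1
position: [0.4066, -0.226, 0.1825]
tool_rot: [-2.95, -0.173, -0.934]
ft_force: [-0.4, 0.2, 0.4]
grip_width: 0.997
grip_force: 0.0
[ 1.05 -0.3  -0.2   2.31 -0.74  0.89 -0.2 ]
[ 0.0145418  -0.0119628  -0.00194879] [0.00964691 0.01348629 0.00913387] [[ 0.11938783  0.57088115]
 [-0.99282299  0.07441738]
 [-0.00700422 -0.81765321]]
([-0.038, -0.055, -0.036], [-0.022, -0.005, 0.008])
```

```bash

python3 - <<'E'
from h import *
a=tool(6.3,28)*R.from_euler('z',180,degrees=True)
t=gp([.3875,-.2145,.191],a); print(t,rows(t,a),rows(t+[0.01,0,0.0],a))
E
```

```text
[ 0.39123309 -0.21408786  0.18393642] ([-0.042, -0.055, -0.036], [-0.021, -0.238, 0.009]) ([-0.01, -0.05, -0.013], [-0.021, -0.238, 0.009])
```

```bash

python3 -m inch '[{"slide":[-0.01,-0.05,-0.02],"angular":[-0.02,-0.12,0],"claw":1},{"slide":[-0.02,-0.055,-0.036],"angular":[-0.02,-0.24,0.01],"claw":1},{"slide":[-0.042,-0.055,-0.036],"angular":[-0.02,-0.24,0.01],"claw":1},{"slide":[-0.042,-0.055,-0.036],"angular":[-0.02,-0.24,0.01],"claw":1}]'
python3 - <<'E'
from h import *
a=tool(6.3,28)*R.from_euler('z',180,degrees=True)
s=ctrl.get_state();print(s['joint_positions'].round(2));
t=gp([.3875,-.2145,.191],a); print(s['position']-t,a.inv().apply(s['position']-t),(a.inv()*R.from_rotvec(s['tool_rot'])).as_rotvec(degrees=True));print(rows(t,a))
E
```

```text
time: 8.5
position: [0.3966, -0.2195, 0.1802]
tool_rot: [-3.013, -0.168, -0.746]
ft_force: [0.3, -0.7, -0.4]
grip_width: 1.002
grip_force: 0.0
[ 0.92 -0.3  -0.16  2.27 -0.54  0.92 -0.43]
[ 0.00537634 -0.00543519 -0.00373423] [0.00243863 0.00599234 0.00552592] [ 0.4055155  -0.16308406  0.00380436]
([-0.01, -0.024, -0.022], [-0.014, 0.005, -0.0])
```

```bash

python3 -m inch '[{"slide":[-0.01,-0.024,-0.03],"angular":[-0.014,0,0],"claw":1},{"slide":[-0.01,-0.024,-0.03],"angular":[-0.014,0,0],"claw":1},{"slide":[-0.01,-0.024,-0.03],"angular":[-0.014,0,0],"claw":1},{"slide":[-0.01,-0.024,-0.03],"angular":[-0.014,0,0],"claw":1}]'
cat > c.py <<'E'
from h import *
a=tool(6.3,28)*R.from_euler('z',180,degrees=True)
s=ctrl.get_state();print(s['joint_positions'].round(3),s['ft_force'].round(1));
t=gp([.3875,-.2145,.191],a); print(s['position']-t,a.inv().apply(s['position']-t),(a.inv()*R.from_rotvec(s['tool_rot'])).as_rotvec(degrees=True));print(rows(t,a))
E
python3 c.py
```

```text
time: 8.9
position: [0.3961, -0.2207, 0.182]
tool_rot: [-3.015, -0.165, -0.74]
ft_force: [0.1, 0.6, -0.5]
grip_width: 0.996
grip_force: 0.0
[ 0.918 -0.301 -0.162  2.264 -0.528  0.92  -0.436] [ 0.1  0.6 -0.5]
[ 0.00487655 -0.00665504 -0.00196915] [0.00271048 0.00714997 0.00367138] [ 0.34713598 -0.39684602  0.11168095]
([-0.011, -0.029, -0.014], [-0.012, 0.013, -0.004])
```

```bash
cat > fk.py <<'E'
from h import *
from scipy.optimize import least_squares
import itertools
D=[([-1.20390691,0.32182383,-0.07006554,1.4516732,0.0226211,1.37077789,-0.05689606],[.22446812,.60945158,.23246171],[-.551222,-3.09264,.00296]),
([-0.98,.02,.06,1.48,.14,1.53,.66],[.4012,.3967,.4017],[.002,2.966,.002]),
([-.16,-.3,.17,1.9,0,1.26,1.66],[.4783,-.0338,.3375],[-.109,2.856,.049]),
([.55,-.3,-.15,1.94,-.25,1.18,2.15],[.4712,-.1392,.331],[-.156,2.753,.038]),
([1.,-.3,-.23,2.13,-.59,1.03,2.69],[.4341,-.2258,.257],[-.143,2.592,.071]),
([1.35,-.3,-.53,2.16,-.68,1.11,1.2],[.4167,-.2016,.2211],[1.888,2.095,.623]),
([1.27,-.3,-.48,2.01,-.62,1.22,.01],[.4423,-.2007,.2984],[2.896,.934,.777]),
([1.28,-.3,-.4,2.24,-.77,1.,-.21],[.413,-.2274,.2048],[-2.931,-.154,-.897]),
([.918,-.301,-.162,2.264,-.528,.92,-.436],[.3961,-.2207,.182],[-3.015,-.165,-.74])]
def fk(q,p,s):
    r=R.from_euler('z',s[0]*q[0]+p[4]);x=np.array([0,0,p[0]])
    r=r*R.from_euler('y',q[1])*R.from_euler('z',s[1]*q[2]);x=x+r.apply([p[5],0,p[1]])
    r=r*R.from_euler('y',q[3])*R.from_euler('z',s[2]*q[4]);x=x+r.apply([p[6],0,p[2]])
    r=r*R.from_euler('y',q[5])*R.from_euler('z',s[3]*q[6]);x=x+r.apply([p[7],0,p[3]])
    return x,r*R.from_euler('z',p[8])
def fit():
    best=None
    for s in itertools.product((1,-1),repeat=4):
      for f in (0,np.pi/2,np.pi,-np.pi/2):
        def e(p):
            o=[]
            for q,x,v in D:
                a,b=fk(q,p,s);o+=list(a-x)+list(.2*(R.from_rotvec(v).inv()*b).as_rotvec())
            return o
        r=least_squares(e,[.34,.4,.4,.25,0,0,0,0,f])
        if best is None or r.cost<best[0]:best=(r.cost,r.x,s,np.abs(r.fun).max())
    return best
if __name__=='__main__':
    b=fit();print(b);np.save('fk.npy',np.r_[b[1],b[2]])
E
python3 fk.py
```

```text
(np.float64(0.00023237143767548747), array([ 2.29382216e-01,  4.72950835e-01,  5.14011749e-01,  3.25347248e-01,
       -4.21461916e-02,  5.18986203e-03,  1.51442197e-02,  4.45240350e-03,
       -4.74834055e+00]), (-1, -1, -1, -1), np.float64(0.00943018038861937))
```

```bash
cat > ik.py <<'E'
from fk import *
P=np.load('fk.npy');p,s=P[:9],P[9:]
lo=np.array([-2.86,-.29,-1.36,.08,-1.54,.11,-2.66]);hi=np.array([2.86,2.07,1.22,2.43,4.68,2.03,2.66])
rng=np.random.default_rng(0)
def ik(x,r,n=25,q0=None):
    out=[]
    for k in range(n):
        q=q0 if q0 is not None and k==0 else rng.uniform(lo,hi)
        def e(q):
            a,b=fk(q,p,s);return np.r_[a-x,.2*(r.inv()*b).as_rotvec()]
        z=least_squares(e,np.clip(q,lo+1e-3,hi-1e-3),bounds=(lo,hi),max_nfev=80)
        if z.cost<1e-8: out.append(z.x)
    return out
E
python3 - <<'E'
from ik import *
for flip in(0,180):
  for tilt in (28,33,38):
    a=tool(6.3,tilt)*R.from_euler('z',flip,degrees=True);t=gp([.3875,-.2145,.191],a)
    o=ik(t,a,16);print(flip,tilt,len(o));
    for q in o[:6]:print('   ',q.round(2))
E
```

```text
0 28 0
0 33 0
0 38 0
180 28 0
180 33 0
180 38 0
```

```bash
python3 - <<'E'
from ik import *
def best(x,r,n=14):
    b=(9,)
    for k in range(n):
        def e(q):
            a,c=fk(q,p,s);return np.r_[a-x,.2*(r.inv()*c).as_rotvec()]
        z=least_squares(e,rng.uniform(lo,hi),bounds=(lo,hi),max_nfev=150)
        if z.cost<b[0]:b=(z.cost,z.x)
    return b
for flip in(0,180):
  for tilt in (10,18,24,28,35):
    a=tool(6.3,tilt)*R.from_euler('z',flip,degrees=True);t=gp([.3875,-.2145,.191],a)
    c,q=best(t,a);print(flip,tilt,round(1e3*(2*c)**.5,2),q.round(2))
E
```

```text
0 10 0.0 [-0.42 -0.29  0.82  2.11  0.14  1.09  2.03]
0 18 0.0 [ 0.57 -0.25  0.04  2.18 -0.25  0.99  2.41]
0 24 0.0 [ 0.71 -0.29 -0.02  2.24 -0.39  0.94  2.57]
0 28 4.94 [ 0.69 -0.29  0.05  2.26 -0.46  0.92  2.66]
0 35 19.15 [ 0.42 -0.29  0.31  2.27 -0.46  0.87  2.66]
180 10 0.0 [ 0.57 -0.17 -0.01  2.1  -0.13  1.09 -0.84]
180 18 0.0 [ 0.65 -0.23 -0.01  2.17 -0.27  1.   -0.69]
180 24 0.0 [ 0.96 -0.28 -0.22  2.23 -0.47  0.97 -0.48]
180 28 1.06 [ 0.74 -0.29  0.02  2.26 -0.48  0.92 -0.45]
180 35 6.66 [ 0.83 -0.29  0.02  2.31 -0.67  0.91 -0.23]
```

```bash
cat > c.py <<'E'
from h import *
import sys
a=tool(6.3,float(sys.argv[1]))*R.from_euler('z',180,degrees=True)
s=ctrl.get_state();print(s['joint_positions'].round(3),s['ft_force'].round(1));
t=gp([.3885,-.214,.191],a); print(s['position']-t,a.inv().apply(s['position']-t),(a.inv()*R.from_rotvec(s['tool_rot'])).as_rotvec(degrees=True));print(rows(t,a))
E
python3 c.py 25.5
```

```text
[ 0.918 -0.301 -0.162  2.264 -0.528  0.92  -0.436] [ 0.1  0.6 -0.5]
[ 0.00418635 -0.00712083 -0.00181204] [0.00227034 0.00753722 0.00309051] [0.3495086  2.10314554 0.10408727]
([-0.009, -0.03, -0.013], [-0.012, -0.07, -0.003])
```

```bash

python3 -m inch '[{"slide":[-0.009,-0.03,-0.013],"angular":[-0.012,-0.08,0],"claw":1},{"slide":[-0.009,-0.03,-0.013],"angular":[-0.012,-0.08,0],"claw":1},{"slide":[-0.009,-0.03,-0.013],"angular":[-0.012,-0.08,0],"claw":1}]'
python3 c.py 25.5
```

```text
time: 9.2
position: [0.3947, -0.2157, 0.1827]
tool_rot: [-3.036, -0.168, -0.678]
ft_force: [-0.5, -0.3, 0.4]
grip_width: 1.001
grip_force: 0.0
[ 0.876 -0.301 -0.161  2.248 -0.463  0.935 -0.515] [-0.5 -0.3  0.4]
[ 0.00277757 -0.00211719 -0.00106802] [0.00182237 0.0024092  0.00205251] [ 0.1553064  -0.3235392   0.01271577]
([-0.007, -0.01, -0.008], [-0.005, 0.011, -0.0])
```

```bash

python3 -m inch '[{"slide":[0,0,0],"angular":[0,0,0],"claw":-0.2},{"slide":[0,0,0],"angular":[0,0,0],"claw":-0.5},{"slide":[0,0,0],"angular":[0,0,0],"claw":-1},{"slide":[0,0,0],"angular":[0,0,0],"claw":-1},{"slide":[0,0,0],"angular":[0,0,0],"claw":-1},{"slide":[0,0,0],"angular":[0,0,0],"claw":-1},{"slide":[0,0,0],"angular":[0,0,0],"claw":-1},{"slide":[0,0,0],"angular":[0,0,0],"claw":-1}]' 10
python3 c.py 25.5; python3 -c "
from h import *
s=ctrl.get_state();print(rows(s['position']+[0.0,0,.06]))"
```

```text
time: 10.0
position: [0.3944, -0.2159, 0.1826]
tool_rot: [-3.036, -0.166, -0.676]
ft_force: [0.6, -0.1, 0.2]
grip_width: 0.353
grip_force: 0.0
[ 0.876 -0.301 -0.161  2.248 -0.461  0.935 -0.517] [ 0.6 -0.1  0.2]
[ 0.00252309 -0.00227703 -0.00114861] [0.00154353 0.00254015 0.00200881] [ 0.13855572 -0.37785384  0.07338236]
([-0.006, -0.01, -0.008], [-0.005, 0.013, -0.002])
([0.102, -0.001, -0.217], [0.0, 0.0, 0.0])
```

```bash

python3 -m inch '[{"slide":[0,0,0],"angular":[0,0,0],"claw":-1},{"slide":[0,0,0],"angular":[0,0,0],"claw":-1},{"slide":[0,0,0],"angular":[0,0,0],"claw":-1},{"slide":[0,0,0],"angular":[0,0,0],"claw":-1},{"slide":[0,0,0],"angular":[0,0,0],"claw":-1}]' 40
python3 c.py 25.5;python3 - <<'E'
from ik import *
lo[1]=-.301
st=ctrl.get_state();q0=st['joint_positions'];r0=R.from_rotvec(st['tool_rot']);x0,rr=fk(q0,p,s)
print(x0-st['position'])
for dz in(.008,.016,.024,.04):
  for dt in(0,-2,-4):
    r=rr*R.from_euler('y',dt,degrees=True);x=x0+[0,0,dz]
    b=9
    for k in range(8):
        z=least_squares(lambda q:np.r_[fk(q,p,s)[0]-x,.2*(r.inv()*fk(q,p,s)[1]).as_rotvec()],np.clip(q0+rng.normal(size=7)*.15*(k>0),lo+1e-4,hi-1e-4),bounds=(lo-.002,hi))
        if z.cost<b:b=z.cost;f=z.fun;qq=z.x
    print(dz,dt,(f*1000).round(1),qq.round(2))
E
```

```text
time: 10.5
position: [0.3945, -0.216, 0.1827]
tool_rot: [-3.036, -0.166, -0.676]
ft_force: [-1.0, 0.5, 0.4]
grip_width: 0.299
grip_force: 39.9
[ 0.876 -0.301 -0.161  2.248 -0.461  0.935 -0.517] [-1.   0.5  0.4]
[ 0.00253125 -0.00237249 -0.00110669] [0.00155945 0.00263593 0.00196995] [ 0.12560321 -0.37529905  0.07228548]
([-0.006, -0.011, -0.008], [-0.004, 0.013, -0.002])
[0.00046918 0.00946894 0.00200301]
0.008 0 [ 0.1 -0.1 -0.   0.1 -0.1 -0. ] [ 0.67 -0.3   0.01  2.24 -0.38  0.93 -0.59]
0.008 -2 [ 0. -0. -0.  0. -0.  0.] [ 0.77 -0.29 -0.09  2.22 -0.38  0.96 -0.6 ]
0.008 -4 [ 0. -0. -0.  0. -0. -0.] [ 0.73 -0.28 -0.08  2.2  -0.33  0.97 -0.66]
0.016 0 [ 0.8 -0.7 -0.4  1.3 -0.8 -0. ] [ 0.67 -0.3   0.01  2.22 -0.38  0.95 -0.6 ]
0.016 -2 [ 0. -0. -0.  0. -0.  0.] [ 0.58 -0.3   0.07  2.21 -0.31  0.96 -0.67]
0.016 -4 [-0.  0.  0. -0. -0.  0.] [ 0.64 -0.28 -0.    2.19 -0.3   0.98 -0.69]
0.024 0 [ 1.6 -1.4 -0.8  2.5 -1.6 -0. ] [ 0.67 -0.3   0.01  2.2  -0.38  0.98 -0.6 ]
0.024 -2 [ 0.3 -0.2 -0.1  0.4 -0.3 -0. ] [ 0.65 -0.3   0.01  2.19 -0.33  0.98 -0.66]
0.024 -4 [ 0. -0. -0.  0. -0.  0.] [ 0.62 -0.29  0.02  2.17 -0.29  1.   -0.7 ]
0.04 0 [ 2.9 -2.5 -1.3  4.6 -3.  -0. ] [ 0.67 -0.3   0.01  2.17 -0.37  1.02 -0.62]
0.04 -2 [ 1.6 -1.3 -0.7  2.4 -1.7 -0. ] [ 0.65 -0.3   0.01  2.16 -0.32  1.03 -0.67]
0.04 -4 [ 0.1 -0.1 -0.   0.2 -0.1 -0. ] [ 0.62 -0.3   0.01  2.15 -0.28  1.04 -0.71]
```

```bash

python3 -m inch '[{"slide":[0.007,0,-0.0145],"angular":[0,0,0],"claw":-1},{"slide":[0.014,0,-0.029],"angular":[0,0,0],"claw":-1},{"slide":[0.032,0.001,-0.037],"angular":[0,-0.033,0],"claw":-1},{"slide":[0.051,0.003,-0.046],"angular":[0,-0.067,0],"claw":-1},{"slide":[0.07,0.004,-0.055],"angular":[0,-0.1,0],"claw":-1},{"slide":[0.087,0.004,-0.092],"angular":[0,-0.1,0],"claw":-1},{"slide":[0.087,0.004,-0.092],"angular":[0,-0.1,0],"claw":-1}]'
python3 - <<'E'
from h import *
s=ctrl.get_state();print(s['joint_positions'].round(2),R.from_rotvec(s['tool_rot']).as_matrix().round(3))
im=ctrl.get_image('scene');cv2.imwrite('pics/s2.png',cv2.resize(im['color'][90:390,180:540,::-1],None,fx=2,fy=2))
E
```

```text
time: 11.2
position: [0.4053, -0.2165, 0.2144]
tool_rot: [-3.056, -0.168, -0.6]
ft_force: [0.6, -0.2, -3.1]
grip_width: 0.296
grip_force: 39.9
[ 0.88 -0.29 -0.2   2.16 -0.39  1.02 -0.62] [[ 0.92   0.11   0.376]
 [ 0.101 -0.994  0.042]
 [ 0.378 -0.001 -0.926]]
```

View pics/s2.png

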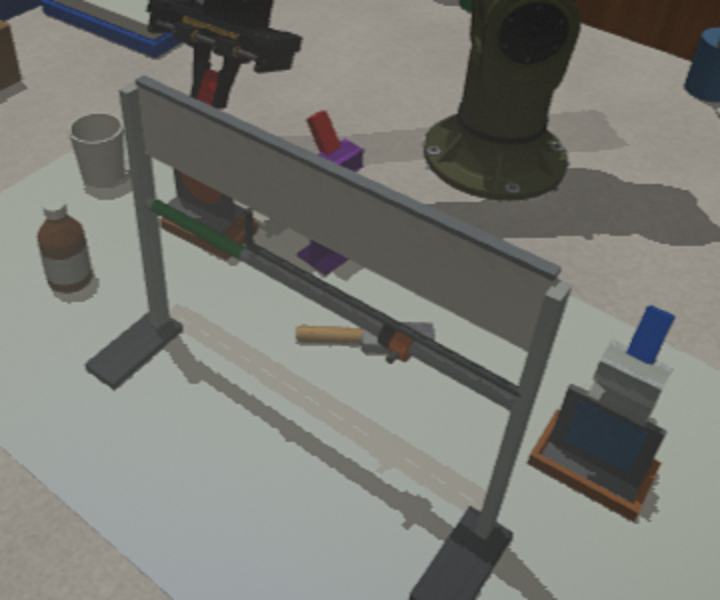

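```bash
cat > car.py <<'E'
from h import *
def H(r,p):
    T=np.eye(4);T[:3,:3]=r.as_matrix();T[:3,3]=p;return T
Rg=R.from_rotvec([-3.036,-.166,-.676]);pg=np.array([.3945,-.216,.1827])
y=-Rg.as_matrix()[:,1];yaw=np.arctan2(-y[0],y[1])
c=np.array([.4155,0,.155])
yh=np.array([-np.sin(yaw),np.cos(yaw)]);xh=np.array([np.cos(yaw),np.sin(yaw)])
k=(c[0]-pg[0])/xh[0]; c[1]=pg[1]+k*xh[1]   # origin on the grip's midplane
CT=np.linalg.inv(H(Rg,pg))@H(R.from_euler('z',yaw),c)  # carrier in tool
RO=np.array([.5826,.1025,.21]);RY=3.3
RT=H(R.from_euler('z',RY,degrees=True),RO)
def where():
    s=ctrl.get_state();C=H(R.from_rotvec(s['tool_rot']),s['position'])@CT
    L=np.linalg.inv(RT)@C;return L[:3,3]*1000,R.from_matrix(L[:3,:3]).as_euler('zyx',degrees=True),C
def goto(x,y,z,pitch=0,yaw=0,prev=None):
    "carrier pose in rail frame mm (z above hung), pitch>0: foot forward; tool tilt grows"
    C=RT@H(R.from_euler('zy',[yaw,-pitch],degrees=True),np.array([x,y,z])/1000)
    T=C@np.linalg.inv(CT);Rt=R.from_matrix(T[:3,:3]);return T[:3,3],Rt
def plan(*t):
    "rows from the measured pose"
    for k in t:
        p,r=goto(*k);print(k,p.round(3),*rows(p,r))
def show():
    s=ctrl.get_state();w=where();print('t',round(s['time'],2),'carrier',w[0].round(1),'zyx',w[1].round(2),'F',s['ft_force'].round(1),'M',s['torque'].round(2),'grip',round(s['grip_width'],3),round(s['grip_force'],1),'q',s['joint_positions'].round(2))
E
python3 - <<'E'
from car import *
print(np.degrees(yaw),c,CT.round(3));show()
plan((-110,-290,20),(-80,-270,30),(-70,-200,30),(-60,-135,30))
E
```

```text
6.297687423322596 [ 0.4155     -0.21368244  0.155     ] [[ 0.905 -0.001  0.424  0.007]
 [-0.    -1.    -0.003  0.   ]
 [ 0.424  0.003 -0.905  0.034]
 [ 0.     0.     0.     1.   ]]
t 11.25 carrier [-176.3 -307.   -25.2] zyx [ 3.    2.92 -0.23] F [-0.8  1.  -3.6] M [-0.16  0.96 -0.05] grip 0.292 39.9 q [ 0.88 -0.29 -0.2   2.16 -0.39  1.02 -0.62]
(-110, -290, 20) [ 0.468 -0.195  0.258] [0.31, -0.059, -0.064] [-0.038, 0.098, 0.092]
(-80, -270, 30) [ 0.497 -0.173  0.268] [0.44, -0.132, -0.054] [-0.038, 0.098, 0.092]
(-70, -200, 30) [ 0.503 -0.102  0.268] [0.49, -0.41, -0.033] [-0.038, 0.098, 0.092]
(-60, -135, 30) [ 0.509 -0.037  0.268] [0.539, -0.668, -0.013] [-0.038, 0.098, 0.092]
```

```bash

python3 -m inch '[{"slide":[0.1,-0.01,-0.05],"angular":[0,0.02,0.02],"claw":-1},{"slide":[0.2,-0.03,-0.065],"angular":[-0.02,0.05,0.05],"claw":-1},{"slide":[0.31,-0.06,-0.064],"angular":[-0.04,0.1,0.09],"claw":-1},{"slide":[0.44,-0.13,-0.054],"angular":[-0.04,0.1,0.09],"claw":-1},{"slide":[0.46,-0.27,-0.045],"angular":[-0.04,0.1,0.09],"claw":-1},{"slide":[0.49,-0.41,-0.033],"angular":[-0.04,0.1,0.09],"claw":-1},{"slide":[0.52,-0.54,-0.02],"angular":[-0.04,0.1,0.09],"claw":-1},{"slide":[0.54,-0.66,-0.013],"angular":[-0.04,0.1,0.09],"claw":-1},{"slide":[0.54,-0.67,-0.013],"angular":[-0.04,0.1,0.09],"claw":-1},{"slide":[0.54,-0.67,-0.013],"angular":[-0.04,0.1,0.09],"claw":-1}]'
python3 - <<'E'
from car import *
show()
im=ctrl.get_image('scene');np.savez('s3.npz',W=cloud(im),**im);cv2.imwrite('pics/s3.png',cv2.resize(im['color'][120:320,200:440,::-1],None,fx=3,fy=3))
W=cloud(im);it=ctrl.get_image('top');Wt=cloud(it);np.savez('t3.npz',W=Wt,**it)
E
```

```text
time: 12.25
position: [0.5105, -0.0308, 0.2658]
tool_rot: [-3.047, -0.101, -0.674]
ft_force: [0.0, 0.3, -4.0]
grip_width: 0.291
grip_force: 40.0
t 12.25 carrier [ -58.6 -128.7   28.1] zyx [0.56 0.16 0.1 ] F [ 0.   0.3 -4. ] M [-0.02  1.03  0.06] grip 0.291 40.0 q [ 0.23 -0.3  -0.15  2.08 -0.14  0.93 -1.37]
```

View pics/s3.png

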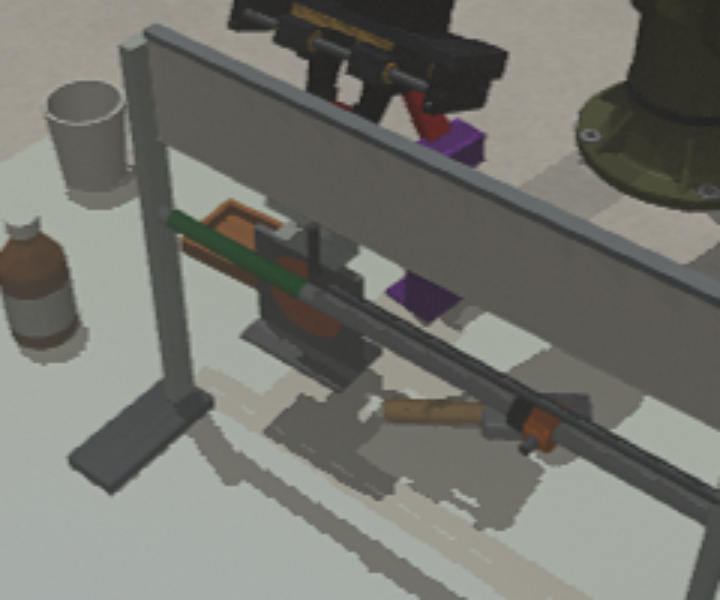

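Picture: the carrier hangs upright in the gripper behind the green end, plate at crop (310,290), clear of the lamp, and the keeper bend is at (314,240). Next I'll measure the carrier relative to the bar in this camera's frame.

```bash
python3 - <<'E'
from car import *
for n,o in(('s3',[.5848,.1031,.21]),('t3',[.5805,.1014,.21])):
    d=np.load(n+'.npz');W=d['W'];L=(W-o)@R.from_euler('z',RY,degrees=True).as_matrix()*1000
    x,y,z=np.moveaxis(L,-1,0)
    rgb=d['color'].astype(int);r,g,b=np.moveaxis(rgb,-1,0)
    gr=(g>1.25*r)&(g>1.15*b)&(abs(z)<15)&(abs(x)<25)&(y<-70)
    print(n,'green',gr.sum(),np.percentile(L[gr],[3,50,97],axis=0).round(1).tolist())
    pl=(x>-70)&(x<-30)&(y>-210)&(y<-60)&(z<-30)&(z>-112)
    print('plate',pl.sum(),np.percentile(L[pl],[2,50,98],axis=0).round(1).tolist() if pl.sum()>5 else '')
    if pl.sum()>20:
        A=np.c_[L[pl][:,1:],np.ones(pl.sum())];q=np.linalg.lstsq(A,L[pl][:,0],rcond=None)[0];print(' plane x=',q.round(3))
    ft=(x>-90)&(x<-15)&(y>-210)&(y<-60)&(abs(z+114)<6)
    print('foot',ft.sum(),np.percentile(L[ft],[2,50,98],axis=0).round(1).tolist() if ft.sum()>5 else '')
    rf=(x>-90)&(x<-20)&(y>-190)&(y<-80)&(z>34)&(z<50)
    print('roof',rf.sum(),np.percentile(L[rf],[2,50,98],axis=0).round(1).tolist() if rf.sum()>5 else '')
    kp=(x>0)&(x<20)&(y>-85)&(y<-55)&(z>18)&(z<64);print('keeper',kp.sum(),np.median(L[kp],0) if kp.sum() else '')
    la=(abs(z-155)<5)&(abs(x)<30);print('lamp',np.percentile(L[la],[2,50,98],axis=0).round(1).tolist())
E
```

```text
s3 green 306 [[-2.9, -206.8, -0.8], [3.9, -144.7, 6.2], [7.4, -90.2, 9.5]]
plate 588 [[-54.0, -172.8, -111.8], [-47.3, -125.8, -87.6], [-34.0, -76.1, -31.1]]
 plane x= [-2.3000e-02 -2.3000e-02 -5.1916e+01]
foot 447 [[-76.7, -171.9, -116.9], [-38.1, -116.6, -113.2], [-23.9, -75.7, -108.7]]
roof 0 
keeper 74 [ 10.12926102 -67.74355822  37.57162791]
lamp [[-13.4, -206.7, 150.4], [-4.2, 46.6, 155.5], [-0.0, 213.7, 157.5]]
t3 green 67 [[-5.3, -205.4, 2.4], [-3.6, -151.0, 5.4], [-2.0, -91.5, 9.6]]
plate 32 [[-58.4, -176.0, -111.7], [-54.0, -94.0, -53.4], [-31.6, -78.9, -30.7]]
 plane x= [ 6.0000e-03 -2.1500e-01 -6.4529e+01]
foot 51 [[-54.2, -176.7, -118.5], [-30.3, -92.5, -113.9], [-23.7, -78.9, -111.1]]
roof 282 [[-65.5, -157.8, 39.7], [-53.0, -129.3, 42.7], [-40.1, -100.3, 48.1]]
keeper 0 
lamp [[-11.8, -211.2, 151.7], [-6.0, 2.8, 155.2], [0.1, 211.9, 157.8]]
```

```bash
python3 - <<'E'
from car import *
for z in(26,30):
  for pit in(0,4,7,10):
    p,r=goto(0,-138,z,pit);T=np.linalg.inv(RT)@H(r,p)
    f=lambda v:(T@np.r_[np.array(v)/1000,1])[:3]*1000
    # min gap to lamp front (x=-12) for points with z>64
    out=[]
    for e in(37.5,):
        P=np.array([f((sx*e,0,-59-k)) for sx in(1,-1) for k in range(0,150,2)]);out.append((-12-P[P[:,2]<155][:,0]).min())
    P=np.array([f((sx*9.5,0,11-k)) for sx in(1,-1) for k in range(0,70,1)]);m=P[:,2]>62;out.append((-12-P[m][:,0]).min())
    C=RT@H(R.from_euler('y',-pit,degrees=True),np.array([0,-138,z])/1000);D=np.linalg.inv(RT)@C
    g=lambda v:(D@np.r_[np.array(v)/1000,1])[:3].round(1)*1000
    print(z,pit,np.round(out,1),'tip',g((.018*1000,0,-14)),'shelf',g((-10,0,-45)),g((11,0,-45)),'rooftop',g((16,0,14)),g((-17,0,14)),'grip back low',g((-8.5,0,19.3)))
plan((-58,-138,28,4),(-40,-138,28,6),(-20,-138,28,7),(0,-138,28,7))
E
```

```text
26 0 [0.2 2.6] tip [   0. -100.    0.] shelf [  -0. -100.   -0.] [   0. -100.   -0.] rooftop [   0. -100.    0.] [  -0. -100.    0.] grip back low [  -0. -100.    0.]
26 4 [7.  5.6] tip [   0. -100.    0.] shelf [  -0. -100.   -0.] [   0. -100.   -0.] rooftop [   0. -100.    0.] [  -0. -100.    0.] grip back low [  -0. -100.    0.]
26 7 [11.9  8.6] tip [   0. -100.    0.] shelf [  -0. -100.   -0.] [   0. -100.   -0.] rooftop [   0. -100.    0.] [  -0. -100.    0.] grip back low [  -0. -100.    0.]
26 10 [16.9 11. ] tip [   0. -100.    0.] shelf [  -0. -100.   -0.] [   0. -100.   -0.] rooftop [   0. -100.    0.] [  -0. -100.    0.] grip back low [  -0. -100.    0.]
30 0 [0.2 1. ] tip [   0. -100.    0.] shelf [  -0. -100.   -0.] [   0. -100.   -0.] rooftop [   0. -100.    0.] [  -0. -100.    0.] grip back low [  -0. -100.    0.]
30 4 [7.  3.7] tip [   0. -100.    0.] shelf [  -0. -100.   -0.] [   0. -100.   -0.] rooftop [   0. -100.    0.] [  -0. -100.    0.] grip back low [  -0. -100.    0.]
30 7 [11.9  5.9] tip [   0. -100.    0.] shelf [  -0. -100.   -0.] [   0. -100.   -0.] rooftop [   0. -100.    0.] [  -0. -100.    0.] grip back low [  -0. -100.    0.]
30 10 [16.9  8.1] tip [   0. -100.    0.] shelf [  -0. -100.   -0.] [   0. -100.   -0.] rooftop [   0. -100.    0.] [  -0. -100.    0.] grip back low [  -0. -100.    0.]
(-58, -138, 28, 4) [ 0.51  -0.04   0.264] [-0.007, 0.018, 0.005] [-0.003, 0.138, 0.005]
(-40, -138, 28, 6) [ 0.527 -0.039  0.263] [0.054, 0.018, 0.037] [-0.003, 0.205, 0.005]
(-20, -138, 28, 7) [ 0.546 -0.038  0.263] [0.124, 0.019, 0.071] [-0.003, 0.238, 0.005]
(0, -138, 28, 7) [ 0.566 -0.037  0.263] [0.197, 0.019, 0.105] [-0.003, 0.238, 0.005]
```

```bash

python3 -m inch '[{"slide":[0,0.01,0],"angular":[0,0.1,0],"claw":-1},{"slide":[0,0.018,0],"angular":[0,0.2,0],"claw":-1},{"slide":[0,0.018,0.01],"angular":[0,0.27,0],"claw":-1},{"slide":[0,0.018,0.01],"angular":[0,0.27,0],"claw":-1}]'
python3 - <<'E'
from car import *
show();plan((-45,-138,27,8),(-25,-138,27,8),(-12,-138,27,8),(-4,-138,27,8),(-4,-138,20,8))
E
```

```text
time: 12.75
position: [0.5312, -0.0422, 0.2315]
tool_rot: [-3.004, -0.076, -0.816]
ft_force: [-1.1, -0.6, -4.5]
grip_width: 0.297
grip_force: 40.0
t 12.75 carrier [ -36.1 -141.3   -4.1] zyx [-0.19 -5.29  0.59] F [-1.1 -0.6 -4.5] M [-0.17  1.29 -0.  ] grip 0.297 40.0 q [ 0.6  -0.3  -0.43  2.16 -0.35  0.76 -1.17]
(-45, -138, 27, 8) [ 0.521 -0.039  0.261] [0.026, -0.015, -0.124] [-0.014, 0.09, -0.016]
(-25, -138, 27, 8) [ 0.541 -0.038  0.261] [0.095, -0.016, -0.083] [-0.014, 0.09, -0.016]
(-12, -138, 27, 8) [ 0.554 -0.037  0.261] [0.139, -0.016, -0.057] [-0.014, 0.09, -0.016]
(-4, -138, 27, 8) [ 0.562 -0.037  0.261] [0.167, -0.016, -0.041] [-0.014, 0.09, -0.016]
(-4, -138, 20, 8) [ 0.562 -0.037  0.254] [0.153, -0.016, -0.017] [-0.014, 0.09, -0.016]
```

```bash
cat > feas.py <<'E'
from ik import *
from car import *
lo[1]=-.3
def feas(*k,n=6):
    st=ctrl.get_state();q0=st['joint_positions'];off=fk(q0,p,s)[0]-st['position']
    x,r=goto(*k);x=x+off;b=(9,)
    for i in range(n):
        z=least_squares(lambda q:np.r_[fk(q,p,s)[0]-x,.2*(r.inv()*fk(q,p,s)[1]).as_rotvec()],np.clip(q0+rng.normal(size=7)*.3*(i>0),lo+1e-4,hi-1e-4),bounds=(lo-.002,hi))
        if z.cost<b[0]:b=(z.cost,z.fun,z.x)
    print(k,(b[1]*1000).round(1),b[2].round(2))
E
python3 - <<'E'
from feas import *
for k in [(-45,-138,27,0),(-45,-138,27,4),(-35,-138,27,4),(-25,-138,27,4),(-25,-138,27,8),(-12,-138,27,6),(-12,-138,27,8),(-4,-138,27,6),(-4,-138,27,8),(-4,-138,27,10),(0,-138,0,8)]:feas(*k)
E
```

```text
(-45, -138, 27, 0) [ 0. -0. -0.  0. -0.  0.] [ 0.7  -0.3  -0.51  2.05 -0.33  0.95 -1.19]
(-45, -138, 27, 4) [-0.  0. -0. -0.  0.  0.] [ 0.19 -0.3  -0.08  2.11 -0.17  0.84 -1.32]
(-35, -138, 27, 4) [-0. -0. -0.  0.  0. -0.] [ 0.51 -0.3  -0.35  2.09 -0.3   0.85 -1.21]
(-25, -138, 27, 4) [ 0. -0. -0.  0. -0.  0.] [ 0.26 -0.25 -0.15  2.07 -0.19  0.83 -1.31]
(-25, -138, 27, 8) [-0. -0. -0.  0.  0. -0.] [ 0.3  -0.3  -0.17  2.13 -0.25  0.75 -1.25]
(-12, -138, 27, 6) [ 0. -0.  0.  0.  0. -0.] [ 0.05 -0.24  0.03  2.08 -0.12  0.77 -1.37]
(-12, -138, 27, 8) [ 0. -0. -0.  0. -0. -0.] [ 0.65 -0.3  -0.47  2.11 -0.41  0.77 -1.13]
(-4, -138, 27, 6) [-0. -0.  0.  0.  0. -0.] [ 0.3  -0.23 -0.19  2.07 -0.21  0.78 -1.3 ]
(-4, -138, 27, 8) [ 0. -0. -0.  0. -0. -0.] [ 0.77 -0.3  -0.57  2.1  -0.45  0.78 -1.09]
(-4, -138, 27, 10) [ 0. -0. -0.  0.  0. -0.] [-0.15 -0.27  0.2   2.12 -0.06  0.67 -1.41]
(0, -138, 0, 8) [ 0. -0.  0.  0. -0. -0.] [ 0.09 -0.21 -0.01  2.13 -0.16  0.66 -1.33]
```

```bash
python3 - <<'E'
from car import *
plan((-42,-138,5,3),(-42,-138,27,3))
E
```

```text
(-42, -138, 5, 3) [ 0.526 -0.039  0.242] [0.003, -0.014, -0.044] [-0.015, -0.076, -0.015]
(-42, -138, 27, 3) [ 0.526 -0.039  0.264] [0.048, -0.016, -0.12] [-0.015, -0.076, -0.015]
```

```bash

python3 -m inch '[{"slide":[0.003,-0.014,-0.03],"angular":[-0.01,-0.05,-0.01],"claw":-1},{"slide":[0.01,-0.014,-0.06],"angular":[-0.015,-0.076,-0.015],"claw":-1},{"slide":[0.03,-0.016,-0.09],"angular":[-0.015,-0.076,-0.015],"claw":-1},{"slide":[0.048,-0.016,-0.12],"angular":[-0.015,-0.076,-0.015],"claw":-1},{"slide":[0.048,-0.016,-0.12],"angular":[-0.015,-0.076,-0.015],"claw":-1}]'
python3 - <<'E'
from car import *
show();plan((-34,-138,28,4),(-28,-138,28,5),(-22,-138,28,6),(-16,-138,28,7))
E
```

```text
time: 13.25
position: [0.5298, -0.0356, 0.27]
tool_rot: [-3.024, -0.097, -0.773]
ft_force: [0.3, 0.8, -3.5]
grip_width: 0.292
grip_force: 40.0
t 13.25 carrier [ -37.8 -134.7   33.6] zyx [ 0.39 -3.58  0.01] F [ 0.3  0.8 -3.5] M [-0.06  1.1   0.04] grip 0.292 40.0 q [ 0.35 -0.3  -0.24  2.09 -0.2   0.86 -1.31]
(-34, -138, 28, 4) [ 0.534 -0.039  0.264] [0.001, 0.013, 0.027] [-0.006, 0.014, 0.012]
(-28, -138, 28, 5) [ 0.539 -0.038  0.264] [0.02, 0.013, 0.039] [-0.006, 0.047, 0.011]
(-22, -138, 28, 6) [ 0.545 -0.038  0.263] [0.039, 0.013, 0.051] [-0.006, 0.081, 0.011]
(-16, -138, 28, 7) [ 0.55  -0.038  0.263] [0.058, 0.013, 0.064] [-0.006, 0.114, 0.011]
```

```bash

python3 -m inch '[{"slide":[0.01,0.013,0.027],"angular":[0,0.014,0.01],"claw":-1},{"slide":[0.02,0.013,0.039],"angular":[0,0.03,0.01],"claw":-1},{"slide":[0.039,0.013,0.051],"angular":[-0.006,0.06,0.01],"claw":-1},{"slide":[0.039,0.013,0.051],"angular":[-0.006,0.08,0.01],"claw":-1}]'
python3 - <<'E'
from car import *
show();plan((-16,-138,27,7),(-10,-138,27,8),(-4,-138,27,8))
E
```

```text
time: 13.65
position: [0.5439, -0.0374, 0.2603]
tool_rot: [-3.009, -0.087, -0.832]
ft_force: [0.3, 0.7, -2.8]
grip_width: 0.299
grip_force: 40.0
t 13.65 carrier [ -22.9 -137.5   24.9] zyx [ 0.02 -5.82 -0.01] F [ 0.3  0.7 -2.8] M [-0.11  1.21 -0.02] grip 0.299 40.0 q [ 0.35 -0.29 -0.24  2.11 -0.22  0.79 -1.3 ]
(-16, -138, 27, 7) [ 0.55  -0.038  0.262] [0.025, 0.002, 0.007] [0.0, 0.039, 0.001]
(-10, -138, 27, 8) [ 0.556 -0.037  0.261] [0.043, 0.002, 0.02] [0.0, 0.073, 0.001]
(-4, -138, 27, 8) [ 0.562 -0.037  0.261] [0.064, 0.002, 0.033] [0.0, 0.073, 0.001]
```

Good. I'll raise it slightly, then move it in.

```bash

python3 -m inch '[{"slide":[0.015,0.002,0.0],"angular":[0,0.02,0],"claw":-1},{"slide":[0.025,0.002,0.007],"angular":[0,0.04,0],"claw":-1},{"slide":[0.035,0.002,0.013],"angular":[0,0.06,0],"claw":-1},{"slide":[0.043,0.002,0.02],"angular":[0,0.073,0],"claw":-1},{"slide":[0.055,0.002,0.027],"angular":[0,0.073,0],"claw":-1},{"slide":[0.064,0.002,0.033],"angular":[0,0.073,0],"claw":-1},{"slide":[0.064,0.002,0.033],"angular":[0,0.073,0],"claw":-1}]'
python3 - <<'E'
from car import *
show();plan((-4,-138,20,8),(-2,-138,12,7),(-1,-138,5,7),(-1,-138,1,7))
im=ctrl.get_image('scene');cv2.imwrite('pics/s4.png',cv2.resize(im['color'][120:320,200:440,::-1],None,fx=3,fy=3))
E
```

```text
time: 14.35
position: [0.5622, -0.0363, 0.2624]
tool_rot: [-2.991, -0.088, -0.89]
ft_force: [0.7, 0.3, -2.7]
grip_width: 0.294
grip_force: 40.0
t 14.35 carrier [  -3.6 -137.3   27.9] zyx [ 0.09 -8.02 -0.  ] F [ 0.7  0.3 -2.7] M [-0.11  1.24  0.02] grip 0.294 40.0 q [ 0.34 -0.27 -0.24  2.11 -0.22  0.73 -1.29]
(-4, -138, 20, 8) [ 0.562 -0.037  0.254] [-0.018, 0.003, 0.026] [-0.001, -0.001, 0.003]
(-2, -138, 12, 7) [ 0.564 -0.037  0.247] [-0.027, 0.003, 0.056] [-0.001, -0.034, 0.003]
(-1, -138, 5, 7) [ 0.565 -0.037  0.24 ] [-0.039, 0.003, 0.082] [-0.001, -0.034, 0.003]
(-1, -138, 1, 7) [ 0.565 -0.037  0.236] [-0.048, 0.003, 0.095] [-0.001, -0.034, 0.003]
```

View pics/s4.png

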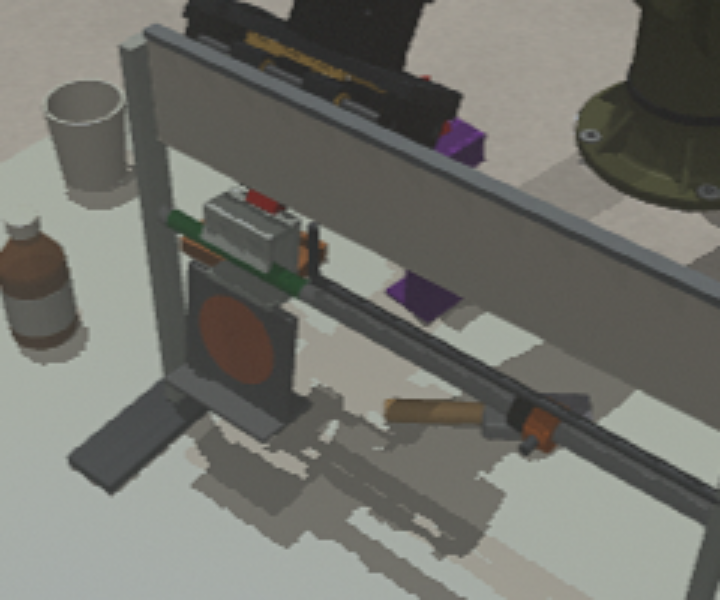

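The hook's rear leg is past the bar (crop 250,240), with the shelf below it and the keeper clear on the right (314,235). I'll lower now.

```bash

python3 -m inch '[{"slide":[-0.009,0.003,0.013],"angular":[0,0,0],"claw":-1},{"slide":[-0.018,0.003,0.026],"angular":[0,0,0],"claw":-1},{"slide":[-0.023,0.003,0.041],"angular":[0,-0.017,0],"claw":-1},{"slide":[-0.027,0.003,0.056],"angular":[0,-0.034,0],"claw":-1},{"slide":[-0.033,0.003,0.069],"angular":[0,-0.034,0],"claw":-1},{"slide":[-0.039,0.003,0.082],"angular":[0,-0.034,0],"claw":-1},{"slide":[-0.043,0.003,0.088],"angular":[0,-0.034,0],"claw":-1},{"slide":[-0.043,0.003,0.088],"angular":[0,-0.034,0],"claw":-1}]'
python3 - <<'E'
from car import *
show();plan((-1,-138,1,7),(-1,-138,-1,7),(-1,-138,-3,7))
E
```

```text
time: 15.2
position: [0.5645, -0.0369, 0.2373]
tool_rot: [-3.0, -0.088, -0.862]
ft_force: [0.4, -0.4, -3.1]
grip_width: 0.294
grip_force: 40.0
t 15.2 carrier [  -1.8 -138.1    2.4] zyx [ 0.08 -6.94  0.  ] F [ 0.4 -0.4 -3.1] M [-0.11  1.21  0.03] grip 0.294 40.0 q [ 0.34 -0.23 -0.25  2.12 -0.21  0.7  -1.3 ]
(-1, -138, 1, 7) [ 0.565 -0.037  0.236] [-0.0, -0.0, 0.006] [-0.001, 0.002, 0.002]
(-1, -138, -1, 7) [ 0.565 -0.037  0.234] [-0.005, -0.0, 0.013] [-0.001, 0.002, 0.002]
(-1, -138, -3, 7) [ 0.565 -0.037  0.232] [-0.009, -0.0, 0.02] [-0.001, 0.002, 0.002]
```

```bash

python3 -m inch '[{"slide":[0,0,0.006],"angular":[0,-0.03,0],"claw":-1},{"slide":[-0.002,0,0.01],"angular":[0,-0.07,0],"claw":-1},{"slide":[-0.005,0,0.013],"angular":[0,-0.1,0],"claw":-1},{"slide":[-0.005,0,0.013],"angular":[0,-0.1,0],"claw":-1}]'
python3 - <<'E'
from car import *
show();plan((0,-138,-2,4),(0,-138,-4,4))
E
```

```text
time: 15.6
position: [0.5666, -0.0368, 0.2358]
tool_rot: [-3.022, -0.089, -0.787]
ft_force: [-1.5, 1.1, 0.8]
grip_width: 0.295
grip_force: 40.0
t 15.6 carrier [  -0.9 -138.2   -0.3] zyx [ 0.1  -4.09 -0.03] F [-1.5  1.1  0.8] M [-0.05  0.8   0.05] grip 0.295 40.0 q [ 0.35 -0.2  -0.26  2.08 -0.18  0.75 -1.33]
(0, -138, -2, 4) [ 0.568 -0.037  0.234] [0.0, -0.001, 0.008] [-0.0, -0.003, 0.003]
(0, -138, -4, 4) [ 0.568 -0.037  0.232] [-0.004, -0.001, 0.015] [-0.0, -0.003, 0.003]
```

```bash

python3 -m inch '[{"slide":[0,0,0],"angular":[0,0,0],"claw":-0.3},{"slide":[0,0,0],"angular":[0,0,0],"claw":-0.2},{"slide":[0,0,0],"angular":[0,0,0],"claw":-0.1},{"slide":[0,0,0],"angular":[0,0,0],"claw":0.1},{"slide":[0,0,0],"angular":[0,0,0],"claw":0.1},{"slide":[0,0,0],"angular":[0,0,0],"claw":0.1}]' 10
python3 - <<'E'
from car import *
show()
im=ctrl.get_image('scene');cv2.imwrite('pics/s5.png',cv2.resize(im['color'][120:320,200:440,::-1],None,fx=3,fy=3))
W=cloud(im);L=(W-[.5848,.1031,.21])@R.from_euler('z',RY,degrees=True).as_matrix()*1000
x,y,z=np.moveaxis(L,-1,0)
pl=(x>-15)&(x<30)&(y>-210)&(y<-75)&(z<-60)&(z>-138)
A=np.c_[L[pl][:,1:],np.ones(pl.sum())];q=np.linalg.lstsq(A,L[pl][:,0],rcond=None)[0];print(pl.sum(),np.percentile(L[pl],[2,50,98],axis=0).round(1).tolist(),q)
E
```

```text
time: 16.2
position: [0.5654, -0.0368, 0.2346]
tool_rot: [-3.023, -0.089, -0.785]
ft_force: [0.2, -0.0, -0.3]
grip_width: 0.536
grip_force: 0.0
t 16.2 carrier [  -2.2 -138.1   -1.6] zyx [ 0.09 -4.   -0.02] F [ 0.2 -0.  -0.3] M [-0.1   0.75  0.02] grip 0.536 0.0 q [ 0.35 -0.2  -0.26  2.08 -0.18  0.75 -1.33]
874 [[7.6, -183.1, -137.4], [14.4, -130.1, -97.9], [17.3, -86.3, -61.8]] [-0.01502691 -0.05407235  6.94043364]
```

View pics/s5.png

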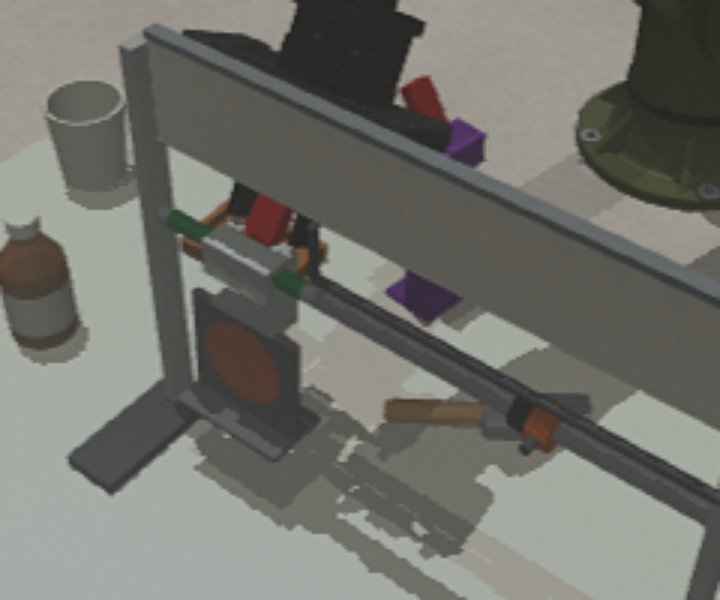

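The carrier hangs freely on the green end, upright, with the hook at crop (250,260) and the fingers clear of the grip. Next I'll cage the grip loosely and push it along the rail.

```bash

python3 -m inch '[{"slide":[-0.006,0,-0.004],"angular":[0,0.06,0],"claw":-0.25},{"slide":[-0.011,0,-0.008],"angular":[0,0.13,0],"claw":-0.25},{"slide":[-0.011,0,-0.008],"angular":[0,0.13,0],"claw":-0.25},{"slide":[-0.011,0,-0.008],"angular":[0,0.13,0],"claw":-0.25}]'
python3 - <<'E'
from car import *
show()
x,e,_=where()
k=(x[0],-138+120,x[2],-e[1]);plan((x[0],-98,x[2],-e[1]),(x[0],-58,x[2],-e[1]),k,(x[0],22,x[2],-e[1]))
d=np.load('s3.npz');rgb=d['color'].astype(int);r,g,b=np.moveaxis(rgb,-1,0)
L=(d['W']-[.5848,.1031,.21])@R.from_euler('z',RY,degrees=True).as_matrix()*1000
m=(abs(L[...,0])<25)&(abs(L[...,2])<22)&(L[...,1]>60)&(L[...,1]<140)
o=m&(r>1.35*g)&(r>1.35*b);print(o.sum(),np.percentile(L[o][:,1],[2,50,98]))
k=m&(rgb.sum(-1)<110);print(k.sum(),np.percentile(L[k][:,1],[2,50,98]) if k.any() else '')
from feas import feas
feas(x[0],-60,x[2],-e[1]);feas(x[0],60,x[2],-e[1])
E
```

```text
time: 16.65
position: [0.562, -0.0371, 0.2351]
tool_rot: [-2.993, -0.087, -0.886]
ft_force: [-0.3, 0.0, 0.9]
grip_width: 0.384
grip_force: 0.0
t 16.65 carrier [  -3.8 -138.1    0.5] zyx [ 0.07 -7.88 -0.02] F [-0.3  0.   0.9] M [-0.06  0.78 -0.  ] grip 0.384 0.0 q [ 0.34 -0.24 -0.24  2.14 -0.23  0.67 -1.28]
(np.float64(-3.840547895570867), -98, np.float64(0.5191042701408466), np.float64(7.8774816454950045)) [0.56  0.003 0.235] [-0.0, -0.161, 0.0] [-0.001, 0.0, 0.002]
(np.float64(-3.840547895570867), -58, np.float64(0.5191042701408466), np.float64(7.8774816454950045)) [0.557 0.043 0.235] [-0.0, -0.321, 0.001] [-0.001, 0.0, 0.002]
(np.float64(-3.840547895570867), -18, np.float64(0.5191042701408466), np.float64(7.8774816454950045)) [0.555 0.083 0.235] [-0.0, -0.481, 0.001] [-0.001, 0.0, 0.002]
(np.float64(-3.840547895570867), 22, np.float64(0.5191042701408466), np.float64(7.8774816454950045)) [0.553 0.123 0.235] [-0.0, -0.641, 0.002] [-0.001, 0.0, 0.002]
98 [ 97.40753847 108.50292328 115.0009663 ]
0 
(np.float64(-3.840547895570867), -60, np.float64(0.5191042701408466), np.float64(7.8774816454950045)) [ 0.  0. -0.  0. -0. -0.] [ 0.27 -0.26 -0.34  2.15 -0.16  0.67 -1.5 ]
(np.float64(-3.840547895570867), 60, np.float64(0.5191042701408466), np.float64(7.8774816454950045)) [ 0.  0. -0. -0. -0. -0.] [-0.23 -0.2  -0.2   2.11  0.22  0.69 -2.08]
```

```bash

python3 -m inch '[{"slide":[0,-0.008,0],"angular":[0,0,0],"claw":-0.25},{"slide":[0,-0.02,0],"angular":[0,0,0],"claw":-0.25},{"slide":[0,-0.05,0],"angular":[0,0,0],"claw":-0.25},{"slide":[0,-0.08,0],"angular":[0,0,0],"claw":-0.25},{"slide":[0,-0.115,0],"angular":[0,0,0],"claw":-0.25},{"slide":[0,-0.15,0],"angular":[0,0,0],"claw":-0.25},{"slide":[0,-0.185,0],"angular":[0,0,0],"claw":-0.25},{"slide":[0,-0.22,0],"angular":[0,0,0],"claw":-0.25},{"slide":[0,-0.24,0],"angular":[0,0,0],"claw":-0.25},{"slide":[0,-0.25,0],"angular":[0,0,0],"claw":-0.25}]'
python3 - <<'E'
from car import *
show()
im=ctrl.get_image('scene');cv2.imwrite('pics/s6.png',cv2.resize(im['color'][120:320,200:440,::-1],None,fx=3,fy=3))
E
```

```text
time: 17.65
position: [0.5583, 0.0261, 0.2351]
tool_rot: [-2.992, -0.089, -0.886]
ft_force: [-1.0, -3.4, 1.9]
grip_width: 0.376
grip_force: 1.7
t 17.65 carrier [ -4.  -74.9   0.6] zyx [ 0.12 -7.89 -0.02] F [-1.  -3.4  1.9] M [-0.81  0.73 -0.46] grip 0.376 1.7 q [ 0.33 -0.27 -0.37  2.15 -0.16  0.67 -1.48]
```

View pics/s6.png

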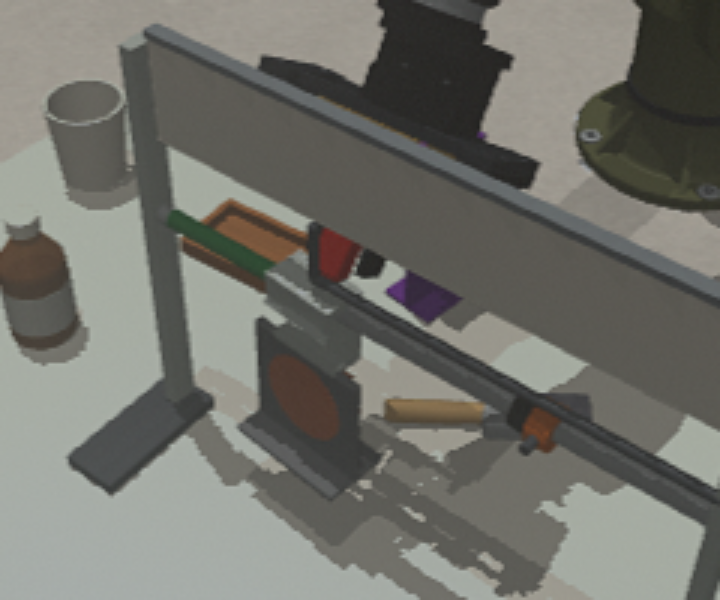

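```bash

python3 -m inch '[{"slide":[0,0.006,0],"angular":[0,0,0],"claw":-0.25},{"slide":[0,0.012,0],"angular":[0,0,0],"claw":-0.25},{"slide":[0,0.012,0],"angular":[0,0,0],"claw":-0.25}]'
cat > roll.py <<'E'
from car import *
def roll(y0):
    im=ctrl.get_image('scene');W=cloud(im);L=(W-[.5848,.1031,.21])@R.from_euler('z',RY,degrees=True).as_matrix()*1000
    x,y,z=np.moveaxis(L,-1,0)
    m=(x>12)&(x<36)&(abs(y-y0)<58)&(abs(z+142)<12)
    P=L[m];q=np.polyfit(P[:,1],P[:,2],1)
    m2=(x>-5)&(x<30)&(abs(y-y0)<70)&(z<-60)&(z>-136)
    print('foot n',m.sum(),'roll deg',np.degrees(q[0]).round(2),'plate y',np.percentile(L[m2][:,1],[1,99]).round(1),'mean',np.percentile(L[m2][:,1],[1,99]).mean().round(1))
if __name__=='__main__':
    import sys
    show();roll(float(sys.argv[1]))
E
python3 roll.py -74
```

```text
time: 18.0
position: [0.5584, 0.0223, 0.2347]
tool_rot: [-2.992, -0.087, -0.885]
ft_force: [0.5, -0.2, 0.4]
grip_width: 0.375
grip_force: 0.0
t 18.0 carrier [ -4.1 -78.6   0.1] zyx [ 0.06 -7.86  0.03] F [ 0.5 -0.2  0.4] M [-0.1   0.77 -0.04] grip 0.375 0.0 q [ 0.33 -0.27 -0.36  2.15 -0.16  0.67 -1.47]
foot n 354 roll deg 0.38 plate y [-126.7  -28.7] mean -77.7
```

```bash

python3 -m inch '[{"slide":[0,0,0],"angular":[0,0,0],"claw":-1},{"slide":[0,0,0],"angular":[0,0,0],"claw":-1},{"slide":[0,0,0],"angular":[0,0,0],"claw":-1},{"slide":[0,-0.01,0],"angular":[0,0,0],"claw":-1},{"slide":[0,-0.03,0],"angular":[0,0,0],"claw":-1},{"slide":[0,-0.06,0],"angular":[0,0,0],"claw":-1},{"slide":[0,-0.09,0],"angular":[0,0,0],"claw":-1},{"slide":[0,-0.12,0],"angular":[0,0,0],"claw":-1},{"slide":[0,-0.14,0],"angular":[0,0,0],"claw":-1}]' 8
python3 roll.py -45
```

```text
time: 18.95
position: [0.5563, 0.0584, 0.2352]
tool_rot: [-2.992, -0.089, -0.886]
ft_force: [0.2, -1.9, -0.2]
grip_width: 0.296
grip_force: 8.0
t 18.95 carrier [ -4.  -42.4   0.6] zyx [ 0.14 -7.89 -0.01] F [ 0.2 -1.9 -0.2] M [-0.52  0.72 -0.27] grip 0.296 8.0 q [ 0.32 -0.27 -0.44  2.15 -0.12  0.66 -1.58]
foot n 323 roll deg 0.73 plate y [-88.4  10.4] mean -39.0
```

```bash

python3 -m inch '[{"slide":[0,-0.02,0],"angular":[0,0,0],"claw":-1},{"slide":[0,-0.05,0],"angular":[0,0,0],"claw":-1},{"slide":[0,-0.08,0],"angular":[0,0,0],"claw":-1},{"slide":[0,-0.11,0],"angular":[0,0,0],"claw":-1},{"slide":[0,-0.14,0],"angular":[0,0,0],"claw":-1},{"slide":[0,-0.17,0],"angular":[0,0,0],"claw":-1},{"slide":[0,-0.2,0],"angular":[0,0,0],"claw":-1},{"slide":[0,-0.23,0],"angular":[0,0,0],"claw":-1},{"slide":[0,-0.25,0],"angular":[0,0,0],"claw":-1},{"slide":[0,-0.26,0],"angular":[0,0,0],"claw":-1}]'
python3 roll.py 22
```

```text
time: 20.0
position: [0.5524, 0.1229, 0.2352]
tool_rot: [-2.992, -0.089, -0.886]
ft_force: [-0.1, -0.1, 0.6]
grip_width: 0.298
grip_force: 8.0
t 20.0 carrier [-4.2 22.1  0.7] zyx [ 0.12 -7.88 -0.01] F [-0.1 -0.1  0.6] M [-0.49  0.77 -0.23] grip 0.298 8.0 q [ 0.33 -0.26 -0.6   2.13 -0.04  0.67 -1.78]
foot n 349 roll deg 0.52 plate y [-24.1  74.5] mean 25.2
```

Now I'll approach slowly in short calls of about 2 mm per row, watching Fy.

```bash

python3 -m inch '[{"slide":[0,-0.01,0],"angular":[0,0,0],"claw":-1},{"slide":[0,-0.02,0],"angular":[0,0,0],"claw":-1},{"slide":[0,-0.03,0],"angular":[0,0,0],"claw":-1},{"slide":[0,-0.04,0],"angular":[0,0,0],"claw":-1},{"slide":[0,-0.05,0],"angular":[0,0,0],"claw":-1},{"slide":[0,-0.06,0],"angular":[0,0,0],"claw":-1}]'
python3 -m inch '[{"slide":[0,-0.005,0],"angular":[0,0,0],"claw":-1},{"slide":[0,-0.01,0],"angular":[0,0,0],"claw":-1},{"slide":[0,-0.015,0],"angular":[0,0,0],"claw":-1}]'
python3 -c "
from car import *
show()"
```

```text
time: 20.65
position: [0.5516, 0.1373, 0.2353]
tool_rot: [-2.993, -0.088, -0.886]
ft_force: [0.3, -0.9, -0.4]
grip_width: 0.302
grip_force: 8.0
time: 20.95
position: [0.5514, 0.1409, 0.2353]
tool_rot: [-2.993, -0.087, -0.886]
ft_force: [-0.3, -0.4, -1.6]
grip_width: 0.297
grip_force: 8.0
t 20.95 carrier [-4.2 40.2  0.7] zyx [ 0.07 -7.88 -0.01] F [-0.3 -0.4 -1.6] M [-0.39  0.88 -0.18] grip 0.297 8.0 q [ 0.33 -0.26 -0.64  2.12 -0.01  0.67 -1.84]
```

```bash

python3 -m inch '[{"slide":[0,-0.004,0],"angular":[0,0,0],"claw":-1},{"slide":[0,-0.008,0],"angular":[0,0,0],"claw":-1},{"slide":[0,-0.012,0],"angular":[0,0,0],"claw":-1},{"slide":[0,-0.016,0],"angular":[0,0,0],"claw":-1}]' | sed -n 2,4p
python3 -c "
from car import *
show()"
python3 -m inch '[{"slide":[0,-0.004,0],"angular":[0,0,0],"claw":-1},{"slide":[0,-0.008,0],"angular":[0,0,0],"claw":-1},{"slide":[0,-0.012,0],"angular":[0,0,0],"claw":-1}]'| sed -n 2,4p
python3 -c "
from car import *
show()"
```

```text
position: [0.5512, 0.145, 0.2353]
tool_rot: [-2.993, -0.088, -0.886]
ft_force: [0.8, -0.6, -1.3]
t 21.35 carrier [-4.2 44.2  0.7] zyx [ 0.07 -7.88 -0.01] F [ 0.8 -0.6 -1.3] M [-0.37  0.95 -0.09] grip 0.3 8.0 q [ 0.34 -0.25 -0.65  2.11 -0.    0.67 -1.86]
position: [0.551, 0.148, 0.2353]
tool_rot: [-2.992, -0.088, -0.886]
ft_force: [0.1, -0.6, -0.9]
t 21.65 carrier [-4.2 47.3  0.8] zyx [ 0.08 -7.88 -0.01] F [ 0.1 -0.6 -0.9] M [-0.28  0.98 -0.12] grip 0.299 8.0 q [ 0.34 -0.25 -0.66  2.11  0.    0.67 -1.87]
```

```bash

for i in 1 2; do :; done
python3 -m inch '[{"slide":[0,-0.004,0],"angular":[0,0,0],"claw":-1},{"slide":[0,-0.008,0],"angular":[0,0,0],"claw":-1},{"slide":[0,-0.012,0],"angular":[0,0,0],"claw":-1}]'| sed -n 2,4p
python3 -c "
from car import *
show()"
python3 -m inch '[{"slide":[0,-0.004,0],"angular":[0,0,0],"claw":-1},{"slide":[0,-0.008,0],"angular":[0,0,0],"claw":-1}]'| sed -n 2,4p
python3 -c "
from car import *
show()"
```

```text
position: [0.5508, 0.1509, 0.2353]
tool_rot: [-2.992, -0.087, -0.886]
ft_force: [-0.1, -1.5, -1.8]
t 21.95 carrier [-4.2 50.2  0.8] zyx [ 0.07 -7.89 -0.01] F [-0.1 -1.5 -1.8] M [-0.27  1.03 -0.05] grip 0.298 8.0 q [ 0.34 -0.25 -0.67  2.11  0.01  0.68 -1.88]
position: [0.5507, 0.153, 0.2354]
tool_rot: [-2.992, -0.088, -0.886]
ft_force: [0.2, -0.4, -1.8]
t 22.15 carrier [-4.2 52.2  0.8] zyx [ 0.08 -7.88 -0.01] F [ 0.2 -0.4 -1.8] M [-0.24  1.01 -0.12] grip 0.295 8.0 q [ 0.34 -0.25 -0.67  2.11  0.01  0.68 -1.88]
```

```bash

python3 -m inch '[{"slide":[-0.001,-0.004,0.002],"angular":[0,0,0],"claw":-1},{"slide":[-0.002,-0.008,0.003],"angular":[0,0,0],"claw":-1}]'| sed -n 2,4p
python3 -c "
from car import *
show()"
python3 -m inch '[{"slide":[0,-0.004,0],"angular":[0,0,0],"claw":-1},{"slide":[0,-0.008,0],"angular":[0,0,0],"claw":-1}]'| sed -n 2,4p
python3 roll.py 60
```

```text
position: [0.5511, 0.1544, 0.2351]
tool_rot: [-2.993, -0.087, -0.889]
ft_force: [-1.0, -4.6, 0.5]
t 22.35 carrier [-3.7 53.6  0.6] zyx [ 0.05 -7.96 -0.05] F [-1.  -4.6  0.5] M [-0.96  0.75 -0.48] grip 0.297 8.0 q [ 0.34 -0.25 -0.68  2.11  0.02  0.67 -1.89]
position: [0.5511, 0.1546, 0.2351]
tool_rot: [-2.995, -0.085, -0.889]
ft_force: [-0.4, -8.4, 2.9]
t 22.55 carrier [-3.7 53.8  0.6] zyx [-0.07 -7.94 -0.15] F [-0.4 -8.4  2.9] M [-1.71  0.59 -1.07] grip 0.302 8.0 q [ 0.34 -0.25 -0.68  2.11  0.02  0.68 -1.9 ]
foot n 378 roll deg 0.03 plate y [  7.7 105.4] mean 56.6
```

Contact: the tool stalls at y 53.7 while Fy grows, and the 49 mm offset from the stop lies within the given range. I'll relax to a gentle press and release.

```bash

python3 -m inch '[{"slide":[0,0.005,0],"angular":[0,0,0],"claw":-1},{"slide":[0,0.009,0],"angular":[0,0,0],"claw":-1},{"slide":[0,0.009,0],"angular":[0,0,0],"claw":-1}]'
python3 -c "
from car import *
show()"
```

```text
time: 22.9
position: [0.5511, 0.1544, 0.235]
tool_rot: [-2.992, -0.087, -0.888]
ft_force: [-0.4, -2.9, 1.5]
grip_width: 0.3
grip_force: 8.0
t 22.9 carrier [-3.7 53.7  0.5] zyx [ 0.06 -7.96 -0.02] F [-0.4 -2.9  1.5] M [-0.83  0.52 -0.45] grip 0.3 8.0 q [ 0.34 -0.25 -0.68  2.11  0.02  0.67 -1.89]
```

```bash

python3 -m inch '[{"slide":[0,0,0],"angular":[0,0,0],"claw":-0.3},{"slide":[0,0,0],"angular":[0,0,0],"claw":-0.2},{"slide":[0,0,0],"angular":[0,0,0],"claw":0},{"slide":[0,0,0],"angular":[0,0,0],"claw":0.2},{"slide":[0,0,0],"angular":[0,0,0],"claw":0.2},{"slide":[0,0,0],"angular":[0,0,0],"claw":0.2},{"slide":[0,0,0],"angular":[0,0,0],"claw":0.2}]'
python3 roll.py 57
```

```text
time: 23.6
position: [0.5506, 0.1546, 0.2345]
tool_rot: [-2.992, -0.088, -0.886]
ft_force: [-0.8, 0.1, 0.3]
grip_width: 0.595
grip_force: 0.0
t 23.6 carrier [-4.2 53.9 -0.1] zyx [ 0.08 -7.89 -0.  ] F [-0.8  0.1  0.3] M [-0.11  0.76  0.03] grip 0.595 0.0 q [ 0.34 -0.25 -0.68  2.11  0.02  0.67 -1.89]
foot n 449 roll deg -0.07 plate y [  7.2 105.2] mean 56.2
```

```bash
python3 - <<'E'
from feas import *
for k in [(-25,54,8,7),(-45,54,10,5),(-45,54,15,4),(-60,54,40,0),(-45,54,40,0)]:feas(*k)
plan((-14,54,4,7),(-25,54,8,7),(-45,54,15,4),(-50,54,30,0))
E
```

```text
(-25, 54, 8, 7) [ 0.  0.  0. -0.  0.  0.] [ 0.27 -0.3  -0.59  2.13 -0.06  0.72 -1.82]
(-45, 54, 10, 5) [ 0.  0. -0.  0. -0. -0.] [ 0.01 -0.29 -0.38  2.13  0.05  0.77 -1.91]
(-45, 54, 15, 4) [ 0.  0. -0. -0. -0. -0.] [-0.54 -0.26  0.08  2.11  0.26  0.83 -2.09]
(-60, 54, 40, 0) [ 0.  0. -0. -0. -0. -0.] [-0.4  -0.27 -0.03  2.04  0.16  0.96 -2.  ]
(-45, 54, 40, 0) [-0. -0. -0.  0.  0.  0.] [-0.26 -0.24 -0.13  2.02  0.11  0.94 -1.95]
(-14, 54, 4, 7) [0.541 0.154 0.239] [-0.022, -0.001, -0.035] [-0.001, -0.03, 0.002]
(-25, 54, 8, 7) [0.53  0.154 0.243] [-0.05, -0.001, -0.073] [-0.001, -0.03, 0.002]
(-45, 54, 15, 4) [0.512 0.152 0.251] [-0.095, -0.001, -0.141] [-0.001, -0.13, 0.003]
(-50, 54, 30, 0) [0.508 0.152 0.268] [-0.069, -0.001, -0.203] [-0.001, -0.263, 0.003]
```

```bash

python3 -m inch '[{"slide":[-0.011,0,-0.018],"angular":[0,-0.015,0],"claw":0.5},{"slide":[-0.022,0,-0.035],"angular":[0,-0.03,0],"claw":0.5},{"slide":[-0.035,0,-0.055],"angular":[0,-0.03,0],"claw":0.5},{"slide":[-0.05,0,-0.073],"angular":[0,-0.03,0],"claw":0.5}]'
python3 - <<'E'
from car import *
show();plan((-35,54,12,6),(-45,54,15,4),(-55,54,35,0),(-70,54,60,0))
E
```

```text
time: 24.05
position: [0.53, 0.1532, 0.2436]
tool_rot: [-3.0, -0.087, -0.864]
ft_force: [-0.3, -0.0, -0.6]
grip_width: 0.743
grip_force: 0.0
t 24.05 carrier [-25.2  53.7   8.7] zyx [ 0.05 -7.03 -0.01] F [-0.3 -0.  -0.6] M [-0.06  0.73 -0.01] grip 0.743 0.0 q [ 0.25 -0.29 -0.59  2.12  0.    0.73 -1.89]
(-35, 54, 12, 6) [0.521 0.153 0.247] [-0.024, -0.001, -0.032] [-0.001, -0.034, 0.002]
(-45, 54, 15, 4) [0.512 0.152 0.251] [-0.046, -0.001, -0.065] [-0.001, -0.101, 0.002]
(-55, 54, 35, 0) [0.503 0.152 0.273] [-0.028, -0.002, -0.155] [-0.001, -0.234, 0.002]
(-70, 54, 60, 0) [0.489 0.151 0.298] [-0.026, -0.002, -0.272] [-0.001, -0.234, 0.002]
```

```bash

python3 -m inch '[{"slide":[-0.012,0,-0.016],"angular":[0,-0.02,0],"claw":0.5},{"slide":[-0.024,0,-0.032],"angular":[0,-0.034,0],"claw":0.5},{"slide":[-0.046,0,-0.065],"angular":[0,-0.1,0],"claw":0.5},{"slide":[-0.04,0,-0.11],"angular":[0,-0.17,0],"claw":0.5},{"slide":[-0.028,0,-0.155],"angular":[0,-0.23,0],"claw":0.5},{"slide":[-0.026,0,-0.22],"angular":[0,-0.23,0],"claw":0.5},{"slide":[-0.026,0,-0.27],"angular":[0,-0.23,0],"claw":0.5},{"slide":[-0.026,0,-0.27],"angular":[0,-0.23,0],"claw":0.5}]'
python3 - <<'E'
from roll import *
show();roll(57)
im=ctrl.get_image('scene');cv2.imwrite('pics/s7.png',cv2.resize(im['color'][100:380,200:540,::-1],None,fx=2.1,fy=2.1))
d=np.load('s3.npz')
for n in('scene','top'):
    c=ctrl.get_image(n);W=cloud(c)
    for q in('tile_carrier','flask','cup','brush'):
        o=ctrl.find_in(q,n)[:1];print(n,q,[np.round(k['bbox']) for k in o])
E
```

```text
time: 24.85
position: [0.4913, 0.151, 0.2973]
tool_rot: [-3.05, -0.087, -0.68]
ft_force: [-0.0, 0.3, 0.1]
grip_width: 0.753
grip_force: 0.0
t 24.85 carrier [-67.2  53.7  59.7] zyx [-0.01 -0.04 -0.02] F [-0.   0.3  0.1] M [-0.07  0.65 -0.02] grip 0.753 0.0 q [-0.29 -0.3  -0.14  2.02  0.13  1.02 -1.99]
foot n 450 roll deg -0.13 plate y [  7.4 105. ] mean 56.2
scene tile_carrier [array([484., 293.,  64.,  97.])]
scene flask [array([213., 212.,  22.,  46.])]
scene cup [array([228., 162.,  31.,  40.])]
scene brush [array([363., 257.,  71.,   8.])]
top tile_carrier [array([171., 236.,  37.,  35.])]
top flask [array([407., 158.,  22.,  25.])]
top cup [array([454., 217.,  33.,  28.])]
top brush [array([284., 223.,  48.,  41.])]
```

View pics/s7.png

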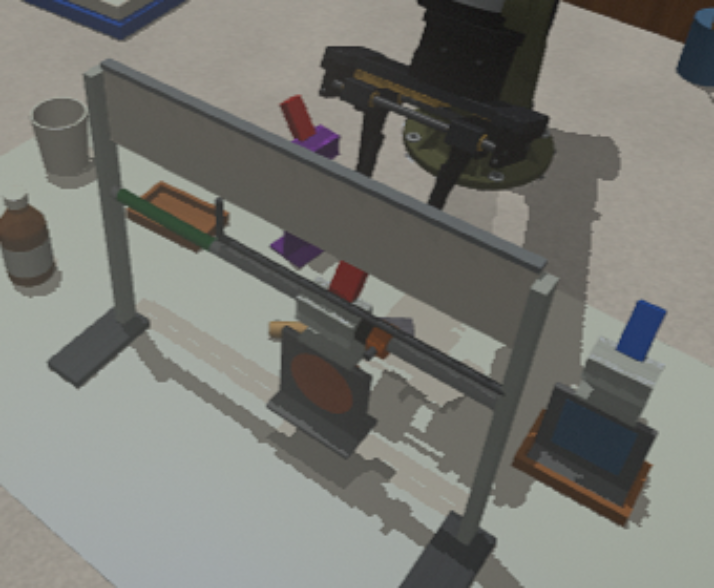

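The carrier hangs against the buffer: hook at crop (340,310), buffer at (362,328). The gripper is clear and the bystanders have not moved, so I'll hand in.

```bash
python3 -c "
from bench import ctrl
print(ctrl.close_job())"
```

```text
the job is handed in; nothing more can be done
None
```

The face carrier was hung on the green loading end, released, slid under the keeper rod until it pressed against the stop buffer (peak about 8 N, eased to about 3 N), and left hanging there; I handed the job in at about 25 s, and no result was reported back.

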